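# Pin up the filter stack and start the vacuum pump

### The job

Make up the filter stack: lay every white membrane frame that is out on the table on top of the one already lying between the corner guides of the vacuum manifold, then lay the grey cover on them with its grip bar up. Drive both tapered pins from their stand down through the holes of cover, frames and manifold until their collars are flush on the cover, so that they pull the stack into line; only then start the pump by pressing the controller's three keys fully down, one at a time: smallest, then middle-sized, then largest. Leave everything else on the table where it is.

Things in the scene. Friction and masses are not known exactly. Their poses are not given: they have to be found in the camera images.
- manifold: Vacuum manifold: fixed aluminium block 76 (x) x 146 (y) x 38 mm, two vertical 16 mm through holes on its y axis, 48 mm either side of the centre. Origin: centre of the underside, z up. Angle guides on its corners, 3 mm thick, rise to z = 90 mm round a nest 70 (x) x 140 mm (y): a plate has 5 mm of play all round. On the long sides they cover only the last 16 mm at each end; the middle is open for fingers.
- frame_0: Membrane frame: white plate 60 mm (x) x 130 mm (y) x 12 mm (z) with a window (36 x 62 mm, paper membrane inside) in the middle and two vertical through holes of 16 mm diameter on its y axis, 48 mm either side of the centre; about 0.12 kg. All the frames are alike, and a half turn about z changes nothing. Origin: centre of the underside, z up. Grip it across its 60 mm width. This one already lies on the manifold, a few mm and a little turned out of line with it.
- frame_1: Membrane frame: white plate 60 mm (x) x 130 mm (y) x 12 mm (z) with a window (36 x 62 mm, paper membrane inside) in the middle and two vertical through holes of 16 mm diameter on its y axis, 48 mm either side of the centre; about 0.12 kg. All the frames are alike, and a half turn about z changes nothing. Origin: centre of the underside, z up. Grip it across its 60 mm width. Out flat on the table; absent (None) in some runs.
- frame_2: Membrane frame: white plate 60 mm (x) x 130 mm (y) x 12 mm (z) with a window (36 x 62 mm, paper membrane inside) in the middle and two vertical through holes of 16 mm diameter on its y axis, 48 mm either side of the centre; about 0.12 kg. All the frames are alike, and a half turn about z changes nothing. Origin: centre of the underside, z up. Grip it across its 60 mm width. Out flat on the table; absent (None) in some runs.
- frame_3: Membrane frame: white plate 60 mm (x) x 130 mm (y) x 12 mm (z) with a window (36 x 62 mm, paper membrane inside) in the middle and two vertical through holes of 16 mm diameter on its y axis, 48 mm either side of the centre; about 0.12 kg. All the frames are alike, and a half turn about z changes nothing. Origin: centre of the underside, z up. Grip it across its 60 mm width. Out flat on the table; absent (None) in some runs.
- cover: Cover: grey plate 60 mm (x) x 130 mm (y) x 12 mm (z) with the same two 16 mm holes on its y axis, 48 mm either side of the centre, and a grip bar upright in the middle of its top: 14 mm wide (x), 50 mm long (y), from 12 to 34 mm above the underside. About 0.18 kg. Origin: centre of the underside, z up. Out flat on the table at the start, bar up.
- pin_1: Tapered pin with polished steel shank, upright in the stand at the start, about 0.07 kg. Origin: on its axis at the underside of the collar; z along the axis, pointing up to the knob. Below the origin: 14.5 mm round shank down to 64 mm, then a taper from 14.5 mm to a 4 mm tip at 84 mm. Above it: collar 27 mm diameter, 6 mm thick, then a black knob 22 mm diameter from 6 to 40 mm to grip. Home: the collar's underside on the cover's top face.
- pin_2: Tapered pin with polished steel shank, upright in the stand at the start, about 0.07 kg. Origin: on its axis at the underside of the collar; z along the axis, pointing up to the knob. Below the origin: 14.5 mm round shank down to 64 mm, then a taper from 14.5 mm to a 4 mm tip at 84 mm. Above it: collar 27 mm diameter, 6 mm thick, then a black knob 22 mm diameter from 6 to 40 mm to grip. Home: the collar's underside on the cover's top face.
- pin_stand: Pin stand: fixed steel bridge 44 mm (x) x 130 mm (y), top 88 mm above the table, in which the two pins hang by their collars in 19 mm holes 40 mm either side of the centre on its y axis. Origin: centre of the footprint on the table, z up.
- key_small_top (a point): Centre of the top face of the smallest key (20 mm diameter); unpressed it is 56 mm above the table. The three keys stand in a row, 56 mm apart, in any order, on the white controller box (180 x 84 x 34 mm), each in a black round housing whose rim is 10 mm below the top of the unpressed key.
- key_medium_top (a point): Centre of the top face of the middle-sized key (30 mm diameter); unpressed it is 56 mm above the table. The three keys stand in a row, 56 mm apart, in any order, on the white controller box (180 x 84 x 34 mm), each in a black round housing whose rim is 10 mm below the top of the unpressed key.
- key_large_top (a point): Centre of the top face of the largest key (40 mm diameter); unpressed it is 56 mm above the table. The three keys stand in a row, 56 mm apart, in any order, on the white controller box (180 x 84 x 34 mm), each in a black round housing whose rim is 10 mm below the top of the unpressed key.
- key_small (a joint): The smallest push key of the pump controller, travel 6 mm, spring: it starts to move at about 1.5 N and is fully down at 5 N. Joint value 0 = up, 0.006 = fully down (m); it springs back by itself.
- key_medium (a joint): The middle-sized push key of the pump controller, travel 6 mm, spring: it starts to move at about 1.5 N and is fully down at 5 N. Joint value 0 = up, 0.006 = fully down (m); it springs back by itself.
- key_large (a joint): The largest push key of the pump controller, travel 6 mm, spring: it starts to move at about 1.5 N and is fully down at 5 N. Joint value 0 = up, 0.006 = fully down (m); it springs back by itself.
- jar_2: Bystander: clear jar with a black cap, 43 mm diameter, 72 mm high, standing. Origin: centre of the underside.
- marker: Bystander: black marker pen, 12 x 135 x 13 mm, lying. Origin: centre of the underside.
- slide_box: Bystander: small carton 55 x 85 x 32 mm. Origin: centre of the underside.
- blue_tip_rack: Bystander: rack with a light blue deck, 84 x 122 x 52 mm. Origin: centre of the underside.
Things that resemble listed ones, but are neither listed nor needed, are in the scene too. Leave any red look-alike of the pin_1 alone.

How it is judged:
On the way, in this order (a step that is already met when the one before it is completed fails the run):
1. all frames that are out lie on the frame on the manifold and the cover lies on top, let go (horizontal distance between each of frame_0, frame_1, frame_2, frame_3, cover and manifold below 0.012 m and z of each of frame_0, frame_1, frame_2, frame_3 in the frame of manifold above 0.036 m and angle between each of frame_0, frame_1, frame_2, frame_3, cover's own z axis and vertical below 0.05 rad and angle between the y axis of each of frame_0, frame_1, frame_2, frame_3, cover and the y axis of manifold, either way round below 0.15 rad and z of cover in the frame of manifold above 0.072 m and contact force between the fingers and cover below 0.05 N), for 0.2 s.
2. both pins are home, collars flush on the cover (z of pin_1 in the frame of cover between 0.009 and 0.0145 m and angle between each of pin_1, pin_2's own z axis and vertical below 0.06 rad and horizontal distance between pin_1 and manifold between 0.042 and 0.054 m and z of pin_2 in the frame of cover between 0.009 and 0.0145 m and horizontal distance between pin_2 and manifold between 0.042 and 0.054 m), for 0.2 s.
3. the smallest key is pressed alone (value of joint key_small above 0.0045 m and value of joint each of key_medium, key_large below 0.002 m), for 0.05 s.
4. the middle-sized key is pressed alone (value of joint key_medium above 0.0045 m and value of joint each of key_small, key_large below 0.002 m), for 0.05 s.
5. the largest key is pressed alone (value of joint key_large above 0.0045 m and value of joint each of key_small, key_medium below 0.002 m), for 0.05 s.
At the end, for the whole second after the job is handed in: All frames present and the cover lie flat on the manifold, in line with it within 3 mm and 0.05 rad; both pins upright in the two holes with their collars within 2.5 mm of the cover's top; keys up again, everything at rest (all of step 2 and horizontal distance between each of frame_0, frame_1, frame_2, frame_3, cover and manifold below 0.003 m and z of each of frame_0, frame_1, frame_2, frame_3 in the frame of manifold above 0.036 m and angle between each of frame_0, frame_1, frame_2, frame_3, cover's own z axis and vertical below 0.05 rad and angle between the y axis of each of frame_0, frame_1, frame_2, frame_3, cover and the y axis of manifold, either way round below 0.05 rad and z of cover in the frame of manifold above 0.072 m and value of joint each of key_small, key_medium, key_large below 0.002 m and linear speed of each of frame_0, frame_1, frame_2, frame_3, cover, pin_1, pin_2 below 0.02 m/s); the robot touches nothing.
It fails at once if two keys pressed at once (value of joint each of key_small, key_medium above 0.003 m or value of joint each of key_medium, key_large above 0.003 m or value of joint each of key_small, key_large above 0.003 m).
It fails at once if a key pressed down before both pins are home (value of joint any of key_small, key_medium, key_large above 0.004 m and not (z of pin_1 in the frame of cover between 0.009 and 0.0145 m and angle between each of pin_1, pin_2's own z axis and vertical below 0.06 rad and horizontal distance between pin_1 and manifold between 0.042 and 0.054 m and z of pin_2 in the frame of cover between 0.009 and 0.0145 m and horizontal distance between pin_2 and manifold between 0.042 and 0.054 m)).
It fails at once if a bystander moved by more than 5 cm (distance of any of jar_2, marker, slide_box, blue_tip_rack from where it was at the start of the episode above 0.05 m).
Of frame_1, frame_2, frame_3 only 2 to 3 are there at a start; the rules pass over those that are not, and their reading is None.
At some moment in a run one of cover, frame_1, frame_2, frame_3 may be knocked a few centimetres aside while the robot is not near it.
It also fails if it takes over 208 s, if anything falls off the work surface, if the arm or the gripper's body presses on something with over 40 N, if the wrist force passes 120 N, or if a joint passes its speed limit or range.

### The arm

A 6-joint arm with a two-finger parallel gripper is mounted at the origin on a cart in front of the work surface, level with it; the furniture and walls round the work are solid. World frame = base frame: x ahead of the robot, y to its left, z up, the work surface at z = 0. Lengths are in m, angles in rad, forces in N, time in s.
With the tool pointing down it reaches from about 0.15 to 0.775 m from the base axis. Payload 6.1 kg.
Tool frame: the origin (TCP) lies on the mounting face of the last link; the fingertips stand 173 mm ahead of it and the grasp point (between the pads) lies 155 mm ahead of it (manip.tcp_to_grasp is the distance from the TCP to the grasp point, in m); z points along the fingers, x is the direction in which the jaws open and shut, and the axes are right-handed (so a half turn about z gives the same grasp; the last joint's range is limited). The gripper opens to 85 mm and grips with 20 to 120 N. Pads are 22 mm wide; open, the fingers measure 114 mm over their backs; the gripper's body (76 mm by 85 mm) begins 54 mm behind the grasp point. The pads swing forward as they close: fully open they stand 13 mm farther back than shut.
Start: joints at [-1.291, 0.126, -0.04, 1.405, 0, 1.571], TCP at [0.145, -0.505, 0.405] pointing down, gripper open.
Joint ranges: [-2.72, 2.72], [-0.95, 1.95], [-1.27, 1.35], [-1.78, 2.02], [-1.46, 1.47], [-3.14, 3.14]. Speed limits (rad/s): [2.39, 2.39, 3.01, 3.14, 3.14, 3.14].

### API

Orientations are given as [roll, pitch, yaw] about the fixed x, y, z axes, in that order (R = Rz(yaw) Ry(pitch) Rx(roll)).
In Python, from cell import manip gives the robot as it stands. The module is installed in compiled form; this text tells all that it offers.
- The arm moves only by the tool send_rows, never from a script. Its argument "plan" is text: rows parted by semicolons, each of 7 numbers parted by spaces: the gripper command: -1 is shut, 1 is fully open, values between are in proportion, then the shift along the world's x, y, z in m, then the turn, a rotation vector about the world's x, y, z in degrees. In form: gripper x y z rx ry rz; .... A call has 1 to 12 rows; each row shifts and turns the commanded pose from where the row before left it; what a row does not reach is not made up. A row lasts 1/8 s, in which the tool goes at most 62.5 mm and 10.7 degrees, less where a joint would pass 70% of its speed; a pose out of reach is approached as far as the arm can. A call with a gripper value outside its range is refused whole. The fingers move at their own pace and stop on an object; the grip force is fixed at half the most. Time passes only in rows, so rows that do not move let the fingers close. It gives the time, the measured TCP pose, the force and the opening at its end, in the units of the state.
- manip.read_state(): the state, without advancing time (a new reading comes with each control period).
- manip.read_camera(name): name is "scene" or "top" or "wrist"; returns a dict with "color" (480x640x3 uint8, red, green, blue), "range_z" (480x640 float32, m along the optical axis (not along the pixel's ray), 0 where there is no reading), "fovy" (degrees; the focal length in pixels is half the picture's height over the tangent of half this angle, whatever the lens; pixels are square), "cx", "cy" (the principal point, pixels), "k1" (the pictures are not rectified: a ray, as slopes to the right and down, at radius r is drawn at 1 + k1 r^2 times it, then the intrinsics apply), "R" (3x3) and "t" (3): a world point X has camera coordinates R X + t. Camera axes: x right, y down, z forward; pixel columns grow to the right and rows downward; lengths in m; the calibration is good to about 2 mm. A picture is of the moment at which its call begins.
- manip.close_job(): hands the job in, once; it reports no verdict.
The state is a dict: "clock": time; "joints": joint angles; "dq": joint speeds; "tau": joint torques, N m; "position": TCP position; "eef_rot": TCP orientation; "wrist_force": force on the tool from outside, world axes, zero at the start; "ft_torque": the same for the moment, N m; "finger_gap": finger opening in m.
Only numpy, scipy, OpenCV 4.12 (cv2) and the standard library are available. Lean on these libraries where they do the work, as an engineer would, in place of code of your own. Each camera call takes 0.05 s, during which the arm holds its last target. There are 200 camera calls.

## Working session

There is one attempt and no reset: what is moved stays moved. The work goes in short steps, Python scripts to look and compute and a tool call to move; the robot and the scene stay as the last step left them, time stands still between calls to the robot, and variables do not carry over. Pictures are saved under pics/ and viewed, about 12 in all and at most 16, crops included, and the job is handed in when it is done.

Besides the shell and the picture viewer there is one more tool, called in YAML: its name, and indented under it one key for each argument. send_rows: Moves the arm, as the interface text tells. Its arguments: {"type":"object","properties":{"plan":{"type":"string"}},"required":["plan"]}

```bash
mkdir -p pics; cat > h.py <<'E'
import numpy as np, cv2
from cell import manip
def cam(n):
    c=manip.read_camera(n); h=c["color"].shape[0]
    c["f"]=h/2/np.tan(np.radians(c["fovy"])/2); return c
def rays(c,px):
    px=np.atleast_2d(np.asarray(px,float)); K=np.array([[c["f"],0,c["cx"]],[0,c["f"],c["cy"]],[0,0,1.]])
    d=(px-[c["cx"],c["cy"]])/c["f"]; u=d.copy()
    for _ in range(20): u=d/(1+c["k1"]*(u**2).sum(1,keepdims=True))
    return np.c_[u,np.ones(len(u))]
def onplane(c,px,z):
    R,t=np.array(c["R"]),np.array(c["t"]); o=-R.T@t; d=rays(c,px)@R
    return o+d*((z-o[2])/d[:,2])[:,None]
def cloud(c):
    v,u=np.mgrid[0:480,0:640]; r=rays(c,np.c_[u.ravel(),v.ravel()])
    P=r*c["range_z"].ravel()[:,None]; P=(P-np.array(c["t"]))@np.array(c["R"])
    P[c["range_z"].ravel()==0]=np.nan
    return P.reshape(480,640,3)
def proj(c,X):
    X=np.atleast_2d(X)@np.array(c["R"]).T+np.array(c["t"]); u=X[:,:2]/X[:,2:]
    return u*(1+c["k1"]*(u**2).sum(1,keepdims=True))*c["f"]+[c["cx"],c["cy"]]
def save(n,im): cv2.imwrite("pics/"+n+".png",im[:,:,::-1])
E
python3 - <<'E'
from h import *
for n in ("top","scene"):
    c=cam(n); save(n+"0",c["color"]); print(n,c["f"],c["k1"],-np.array(c["R"]).T@c["t"]); np.savez(n+"0.npz",**c)
print(manip.read_state())
E
```

```text
top 435.67146646310874 -0.06217190800446289 [0.22950533 0.00558306 1.39053216]
scene 482.58558764767315 -0.10476893844155186 [-0.56999617 -0.66244532  0.71757854]
{'clock': 0.1, 'joints': array([-1.29100528e+00,  1.26335202e-01, -4.05050951e-02,  1.40545435e+00,
        3.70847968e-05,  1.57076394e+00]), 'dq': array([-0.00126246, -0.00136247,  0.00091581, -0.00016307,  0.00087306,
       -0.00045471]), 'tau': array([ 6.99807497e-04, -4.36904418e+01,  3.53603983e+01,  1.36598802e-02,
       -3.56374066e-06,  4.92145972e-06]), 'position': array([ 0.14494943, -0.50445716,  0.40399892]), 'eef_rot': array([-3.14155552e+00,  1.49831559e-03, -1.29097290e+00]), 'wrist_force': array([-0.11067265,  0.31043318,  0.57466578]), 'ft_torque': array([-0.03242667,  0.01578753,  0.01304837]), 'finger_gap': 0.08531653614100859}
```

View pics/top0.png

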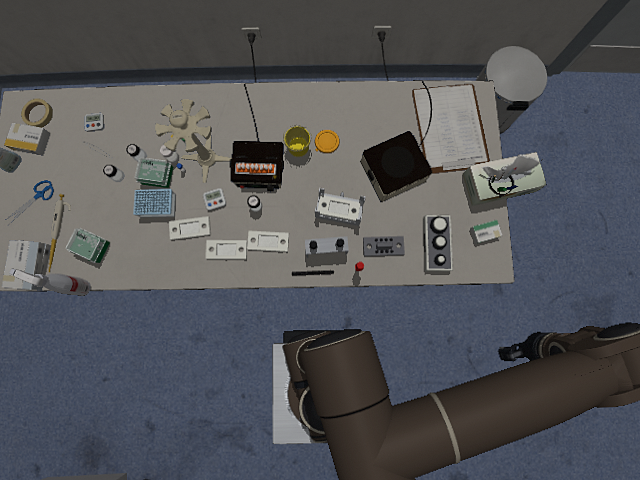

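View pics/scene0.png

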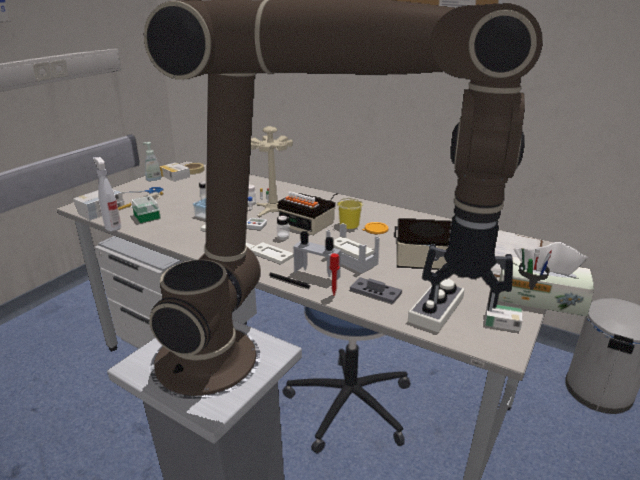

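Top view (image right = −y, up = +x): frames at pixels (189,228), (226,249), (268,241), manifold (339,207), pin stand (326,246), cover (383,245), keys (439,225/241/260), red decoy (359,267). I'll get world numbers next.

```bash
cat >> h.py <<'E'
def rect(c,mask,seed,z,near=40):
    """largest contour nearest the seed, cast on plane z -> centre, (long,short), yaw of long axis"""
    cs,_=cv2.findContours(mask.astype(np.uint8),cv2.RETR_EXTERNAL,cv2.CHAIN_APPROX_NONE)
    cs=[k for k in cs if cv2.contourArea(k)>60 and np.hypot(*(k[:,0].mean(0)-seed))<near]
    if not cs: return None
    k=max(cs,key=cv2.contourArea)
    P=onplane(c,k[:,0],z)[:,:2].astype(np.float32)
    b=cv2.boxPoints(cv2.minAreaRect(P)); e=b[1]-b[0]; g=b[2]-b[1]
    if np.hypot(*g)>np.hypot(*e): e,g=g,e
    a=np.degrees(np.arctan2(e[1],e[0]))%180
    return b.mean(0).round(4),np.hypot(*e).round(4),np.hypot(*g).round(4),round(float(a),1)
E
python3 - <<'E'
from h import *
c=dict(np.load("top0.npz")); P=cloud(c); im=c["color"]; hsv=cv2.cvtColor(im,cv2.COLOR_RGB2HSV)
for n,(u,v) in dict(f1=(189,221),f2=(226,242),f3=(268,234),table=(300,220),man=(339,207),cover=(383,245),key1=(439,225),key2=(439,241),key3=(440,260),stand=(326,247),pinL=(313,245),pinR=(340,244),red=(359,266),nestframe=(328,212)).items():
    print(n,im[v,u],hsv[v,u],P[v,u].round(4))
w=(hsv[...,1]<25)&(hsv[...,2]>205)
for s in ((189,228),(226,249),(268,241),(339,207),(439,243)): print(s,rect(c,w,s,.012 if s[0]<300 else .05))
z=P[...,2]; big=cv2.resize(im[170:290,150:470],None,fx=2.5,fy=2.5,interpolation=cv2.INTER_CUBIC); save("crop0",big)
E
```

```text
f1 [167 167 158] [ 30  14 167] [0.5411 0.4286 0.0134]
f2 [187 186 177] [ 27  14 187] [0.4695 0.306  0.0144]
f3 [184 184 175] [ 30  12 184] [0.4945 0.172  0.0072]
table [128 124 118] [ 18  20 128] [ 0.5408  0.0685 -0.0012]
man [176 175 171] [ 24   7 176] [ 0.5713 -0.0581  0.0426]
cover [91 91 95] [120  11  95] [ 0.4474 -0.1944  0.0342]
key1 [178 177 169] [ 27  13 178] [ 0.504  -0.3708  0.0575]
key2 [180 179 171] [ 27  13 180] [ 0.4536 -0.3683  0.0538]
key3 [193 193 183] [ 30  13 193] [ 0.3928 -0.3656  0.0607]
stand [134 136 139] [108   9 139] [ 0.436  -0.0134  0.0868]
pinL [22 24 25] [100  31  25] [0.4362 0.0253 0.1275]
pinR [22 24 25] [100  31  25] [ 0.4384 -0.0543  0.1234]
red [149  29  26] [  1 211 149] [ 0.3725 -0.1085  0.1206]
nestframe [186 186 176] [ 30  14 186] [ 0.5544 -0.0226  0.0473]
(189, 228) None
(226, 249) None
(268, 241) None
(339, 207) None
(439, 243) None
```

View pics/crop0.png

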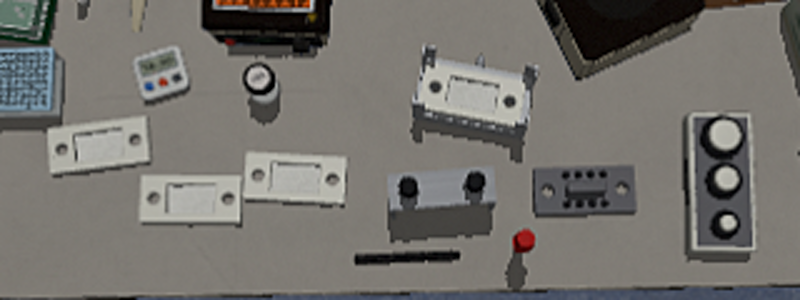

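send_rows:
  plan: "1 .04 .044 0 0 0 6.3;1 .04 .044 0 0 0 6.3;1 .04 .044 0 0 0 6.3;1 .04 .044 0 0 0 6.3;1 .04 .044 0 0 0 6.3;1 .04 .044 0 0 0 6.3;1 .04 .044 0 0 0 6.3;1 .04 .044 0 0 0 6.3;1 .04 .044 0 0 0 6.3;1 .04 .044 0 0 0 6.3;1 0 0 0 0 0 0"

```text
clock: 1.48
position: [0.547, -0.0617, 0.4032]
eef_rot: [-3.141, 0.002, -0.186]
wrist_force: [-0.3, -0.7, -0.8]
finger_gap: 0.0855
```

```bash
python3 - <<'E'
from h import *
c=cam("wrist"); save("wr1",c["color"]); print(c["f"],c["k1"],-np.array(c["R"]).T@c["t"],np.array(c["R"]).round(2).tolist()); np.savez("wr1.npz",**c)
c=dict(np.load("top0.npz")); hsv=cv2.cvtColor(c["color"],cv2.COLOR_RGB2HSV)
w=(hsv[...,1]<22)&(hsv[...,2]>150)
for s in ((189,228),(226,249),(268,241)): print(s,rect(c,w,s,.012,12))
E
```

```text
408.0513213857243 -0.031699977383023235 [0.56212779 0.02073576 0.37180613] [[0.98, -0.18, -0.0], [-0.17, -0.93, 0.32], [-0.06, -0.32, -0.95]]
(189, 228) (array([0.5206, 0.4294], dtype=float32), np.float32(0.1289), np.float32(0.0592), 96.5)
(226, 249) (array([0.4473, 0.3072], dtype=float32), np.float32(0.1292), np.float32(0.0583), 89.0)
(268, 241) (array([0.473, 0.173], dtype=float32), np.float32(0.1298), np.float32(0.0599), 85.9)
```

View pics/wr1.png

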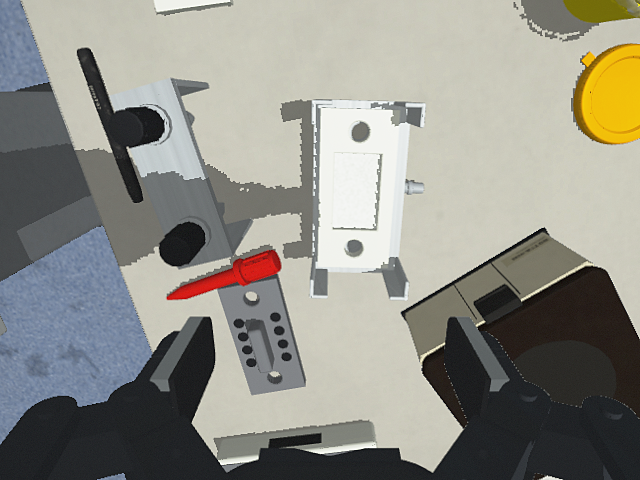

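Wrist view: manifold with frame_0 (holes ≈(360,131),(354,248)), four guides, cover to its left below, and the two black knobs. Now I'll measure manifold, pins, cover and keys.

```bash
python3 - <<'E'
from h import *
for n in ("wr1","top0"):
    c=dict(np.load(n+".npz")); P=cloud(c); hsv=cv2.cvtColor(c["color"],cv2.COLOR_RGB2HSV); z=P[...,2]
    near=(abs(P[...,0]-.565)<.1)&(abs(P[...,1]+.06)<.11)
    for lo,hi in ((.08,.096),(.03,.1)):
        g=P[near&(z>lo)&(z<hi)][:,:2].astype(np.float32); print(n,"guides",len(g),cv2.minAreaRect(g))
    w=(hsv[...,1]<22)&(hsv[...,2]>150)
    k=near&(z>.04)&(z<.06); print("f0 z",np.median(P[k][:,2]))
    # knobs: dark, high
    for yy in (.025,-.054):
        k=(abs(P[...,0]-.437)<.03)&(abs(P[...,1]-yy)<.03)&(z>.115)&(hsv[...,2]<70)
        v,u=np.nonzero(k); 
        if len(u): 
            p=P[k]; t=p[p[:,2]>.122]; print("knob",len(p),t[:,2].max() if len(t) else 0,np.median(t,0),(t[:,:2].min(0)+t[:,:2].max(0))/2)
    k=(abs(P[...,0]-.44)<.05)&(abs(P[...,1]+.195)<.09)&(z>.006)&(z<.05)&(hsv[...,1]<60)
    print("cover",cv2.minAreaRect(P[k][:,:2].astype(np.float32)))
    k=(abs(P[...,0]-.44)<.05)&(abs(P[...,1]+.195)<.09)&(z>.027)&(z<.05)&(hsv[...,1]<60)
    if k.sum()>5: print("bar",cv2.minAreaRect(P[k][:,:2].astype(np.float32)))
c=dict(np.load("top0.npz"));P=cloud(c);hsv=cv2.cvtColor(c["color"],cv2.COLOR_RGB2HSV)
w=((hsv[...,1]<30)&(hsv[...,2]>140)).astype(np.uint8)
for s in ((440,225),(440,241),(441,260)):
    m=np.zeros_like(w); cv2.circle(m,s,10,1,-1); n,l,st,ce=cv2.connectedComponentsWithStats(w*m)
    i=l[s[1],s[0]]; print("key",st[i],ce[i],onplane(c,ce[i],.056).round(4))
k=(abs(P[...,0]-.45)<.12)&(abs(P[...,1]+.37)<.07)&(P[...,2]>.025)&(P[...,2]<.045)
print("box",cv2.minAreaRect(P[k][:,:2].astype(np.float32)))
g=cv2.cvtColor(c["color"],cv2.COLOR_RGB2GRAY)
for s in ((383,245),): print(rect(c,(abs(g.astype(int)-90)<22),s,.012,14))
E
```

```text
wr1 guides 2035 ((0.5578417778015137, -0.08720436692237854), (0.1744326949119568, 0.21286174654960632), 14.73047924041748)
wr1 guides 18651 ((0.5579193234443665, -0.08733820915222168), (0.1744633913040161, 0.21312884986400604), 14.774813652038574)
f0 z 0.04888834551546967
knob 1352 0.1291426552672477 [0.44254161 0.02614634 0.12703559] [0.44159652 0.02611433]
knob 1046 0.1293499641905044 [ 0.44767391 -0.05260682  0.12701903] [ 0.4468968  -0.05329446]
cover ((0.4553582966327667, -0.19267797470092773), (0.09017164260149002, 0.14864058792591095), 9.783878326416016)
bar ((0.45160403847694397, -0.19811925292015076), (0.014517039060592651, 0.05073161423206329), 1.3052878379821777)
top0 guides 92 ((0.5761279463768005, -0.0603150874376297), (0.15158863365650177, 0.2316969335079193), 71.20893859863281)
top0 guides 1166 ((0.5577184557914734, -0.08811266720294952), (0.17182794213294983, 0.21014092862606049), 15.359192848205566)
f0 z 0.04853413845338404
knob 40 0.1336337464244469 [0.43927947 0.02525068 0.12823144] [0.43943762 0.02515969]
knob 41 0.13439134961233784 [ 0.44334429 -0.0541865   0.12844014] [ 0.4442854  -0.05421916]
cover ((0.43912988901138306, -0.19354119896888733), (0.17727644741535187, 0.0914088636636734), 88.93301391601562)
bar ((0.45074284076690674, -0.19948755204677582), (0.04870858043432236, 0.013848543167114258), 88.74473571777344)
key [434 218  12  12 108] [439.5        223.28703704] [[ 0.5098 -0.3732  0.056 ]]
key [436 237   9   9  58] [440.0862069  240.72413793] [[ 0.454  -0.3712  0.056 ]]
key [439 256   5   6  24] [440.875      258.45833333] [[ 0.3981 -0.3699  0.056 ]]
box ((0.45358020067214966, -0.3721517324447632), (0.08455090969800949, 0.17910803854465485), 87.98245239257812)
(array([ 0.4503, -0.1986], dtype=float32), np.float32(0.1331), np.float32(0.0604), 90.3)
```

```bash
python3 - <<'E'
from h import *
a=np.radians(-10.5); A=np.array([[np.cos(a),-np.sin(a)],[np.sin(a),np.cos(a)]])
for n in ("wr1","top0"):
    c=dict(np.load(n+".npz")); P=cloud(c); hsv=cv2.cvtColor(c["color"],cv2.COLOR_RGB2HSV); z=P[...,2]
    q=(P[...,:2]-[.566,-.062])@A
    near=(abs(q[...,0])<.05)&(abs(q[...,1])<.085)
    for lo,hi in ((.082,.096),(.086,.094),(.03,.1),(.046,.054)):
        g=P[near&(z>lo)&(z<hi)][:,:2].astype(np.float32); print(n,lo,hi,len(g),cv2.minAreaRect(g))
    if n=="wr1":
        G=q[near&(z>.085)&(z<.096)]; 
        for sx in (-1,1):
            for sy in (-1,1):
                k=G[(G[:,0]*sx>0)&(G[:,1]*sy>0)]; print(sx,sy,len(k),k.min(0).round(4),k.max(0).round(4)) if len(k) else 0
    # frame_0 dark holes through the white: contours with hierarchy
    w=((hsv[...,1]<25)&(hsv[...,2]>(200 if n=="wr1" else 150))&near).astype(np.uint8)
    cs,h=cv2.findContours(w,cv2.RETR_CCOMP,cv2.CHAIN_APPROX_NONE)
    for k,hh in zip(cs,h[0]):
        if hh[3]>=0 and cv2.contourArea(k)>(100 if n=="wr1" else 6): 
            (u,v),r=cv2.minEnclosingCircle(k); print("hole",u,v,r,onplane(c,(u,v),.05).round(4))
E
```

```text
wr1 0.082 0.096 832 ((0.5717551112174988, -0.05802881717681885), (0.14636805653572083, 0.07570343464612961), 78.09255981445312)
wr1 0.086 0.094 695 ((0.5718534588813782, -0.0580546110868454), (0.1463581621646881, 0.07550030946731567), 78.09255981445312)
wr1 0.03 0.1 16801 ((0.5720542669296265, -0.05825807899236679), (0.14694151282310486, 0.0762537494301796), 77.93901062011719)
wr1 0.046 0.054 7988 ((0.57328861951828, -0.05739877372980118), (0.14419038593769073, 0.075408935546875), 76.76780700683594)
-1 -1 162 [-0.0343 -0.0672] [-0.0211 -0.0507]
-1 1 182 [-0.0308  0.0632] [-0.0173  0.0786]
1 -1 175 [ 0.0272 -0.069 ] [ 0.0412 -0.0528]
1 1 216 [0.0303 0.0612] [0.0445 0.0773]
hole 353.5 248.2142791748047 10.529457092285156 [[ 0.5596 -0.102   0.05  ]]
hole 357.5 191.5 45.634517669677734 [[ 0.5708 -0.0546  0.05  ]]
hole 359.6789855957031 131.52334594726562 11.598918914794922 [[ 0.5801 -0.0085  0.05  ]]
top0 0.082 0.096 47 ((0.5715488195419312, -0.05892143398523331), (0.14511065185070038, 0.07709157466888428), 77.66283416748047)
top0 0.086 0.094 33 ((0.5715575814247131, -0.05893286317586899), (0.14527979493141174, 0.07674821466207504), 77.81815338134766)
top0 0.03 0.1 1106 ((0.5717283487319946, -0.05875749886035919), (0.1454392969608307, 0.07931217551231384), 77.6063003540039)
top0 0.046 0.054 495 ((0.5706951022148132, -0.05891323834657669), (0.14230631291866302, 0.07550191879272461), 77.12987518310547)
hole 348.0 210.5 2.5000998973846436 [[ 0.5575 -0.0859  0.05  ]]
hole 353.5 210.0 3.5000998973846436 [[ 0.5588 -0.1034  0.05  ]]
hole 328.0 208.5 2.5000998973846436 [[ 0.5651 -0.0228  0.05  ]]
hole 324.0 204.5 4.031229019165039 [[ 0.5784 -0.0104  0.05  ]]
hole 339.5 202.5 10.79361629486084 [[ 0.5841 -0.0597  0.05  ]]
```

send_rows:
  plan: "1 -.015 .048 0 0 0 1.3;1 -.015 .048 0 0 0 1.3;1 -.015 .048 0 0 0 1.3;1 -.015 .048 -.02 0 0 1.3;1 -.014 .043 -.04 0 0 1.3;1 0 0 -.05 0 0 0;1 0 0 -.05 0 0 0;1 0 0 -.03 0 0 0;1 0 0 0 0 0 0;1 0 0 0 0 0 0"

```text
clock: 2.78
position: [0.4714, 0.1699, 0.2161]
eef_rot: [-3.141, -0.001, -0.079]
wrist_force: [0.5, 0.5, 0.8]
finger_gap: 0.0853
```

```bash
python3 - <<'E'
from h import *
c=cam("wrist"); save("wr2",c["color"]); np.savez("wr2.npz",**c); s=manip.read_state(); print(s["position"],s["eef_rot"])
hsv=cv2.cvtColor(c["color"],cv2.COLOR_RGB2HSV); P=cloud(c); n=np.hypot(P[...,0]-.473,P[...,1]-.173)<.085
k=n&(P[...,2]>.007)&(P[...,2]<.02); print(cv2.minAreaRect(P[k][:,:2].astype(np.float32)),np.median(P[k][:,2]))
E
```

```text
[0.47167679 0.1700746  0.21652955] [-3.14059742e+00 -2.42410273e-03 -7.91439329e-02]
((0.4631061553955078, 0.1830553114414215), (0.15066295862197876, 0.08272254467010498), 86.83829498291016) 0.01127010526550419
```

send_rows:
  plan: "1 .002 .003 -.02 0 0 .4;1 0 0 -.015 0 0 0;1 0 0 -.010 0 0 0;1 0 0 0 0 0 0;-1 0 0 0 0 0 0;-1 0 0 0 0 0 0;-1 0 0 0 0 0 0;-1 0 0 0 0 0 0;-1 0 0 0 0 0 0"

```text
clock: 3.95
position: [0.4734, 0.1736, 0.1708]
eef_rot: [-3.141, -0.002, -0.071]
wrist_force: [-0.1, -0.3, 6.4]
finger_gap: 0.0583
```

send_rows:
  plan: "-1 0 0 .03 0 0 0;-1 0 0 .05 0 0 0;-1 0 0 .05 0 0 0;-1 .020 -.0463 0 0 0 -1.6;-1 .020 -.0463 0 0 0 -1.6;-1 .020 -.0463 0 0 0 -1.6;-1 .020 -.0463 0 0 0 -1.6;-1 .019 -.0463 0 0 0 -1.5;-1 0 0 0 0 0 0;-1 0 0 0 0 0 0;-1 0 0 0 0 0 0"

```text
clock: 5.32
position: [0.5716, -0.0571, 0.2997]
eef_rot: [-3.141, 0.0, -0.207]
wrist_force: [0.2, 0.5, -1.6]
finger_gap: 0.0585
```

```bash
python3 - <<'E'
from h import *
s=manip.read_state(); print(s["position"],s["eef_rot"],s["wrist_force"])
c=cam("wrist"); save("wr3",c["color"]); np.savez("wr3.npz",**c); P=cloud(c)
for n in ("wrist","top"):
    if n=="top": c=cam(n); P=cloud(c); np.savez("top3.npz",**c)
    k=(np.hypot(P[...,0]-.572,P[...,1]+.058)<.085)&(P[...,2]>.125)&(P[...,2]<.152)
    if k.sum()>9: print(n,k.sum(),cv2.minAreaRect(P[k][:,:2].astype(np.float32)),np.percentile(P[k][:,2],(5,50,95)))
hsv=cv2.cvtColor(c["color"],cv2.COLOR_RGB2HSV)
w=(hsv[...,1]<22)&(hsv[...,2]>150)
for q in ((189,228),(226,249)): print(q,rect(c,w,q,.012,20))
E
```

```text
[ 0.5715744  -0.05706206  0.29967407] [-3.14141514e+00  4.60477294e-04 -2.07456700e-01] [ 0.20653836  0.50009205 -1.60481415]
wrist 50281 ((0.5720645785331726, -0.05355080962181091), (0.1225760206580162, 0.08584500104188919), 78.4404067993164) [0.13314236 0.13977445 0.14136676]
top 25 ((0.5834242105484009, 0.0042183189652860165), (0.0031516412273049355, 0.05720299854874611), 78.24077606201172) [0.13529782 0.141105   0.14350642]
(189, 228) (array([0.521 , 0.4295], dtype=float32), np.float32(0.1309), np.float32(0.0603), 96.2)
(226, 249) (array([0.4473, 0.3079], dtype=float32), np.float32(0.1306), np.float32(0.0584), 89.0)
```

View pics/wr3.png

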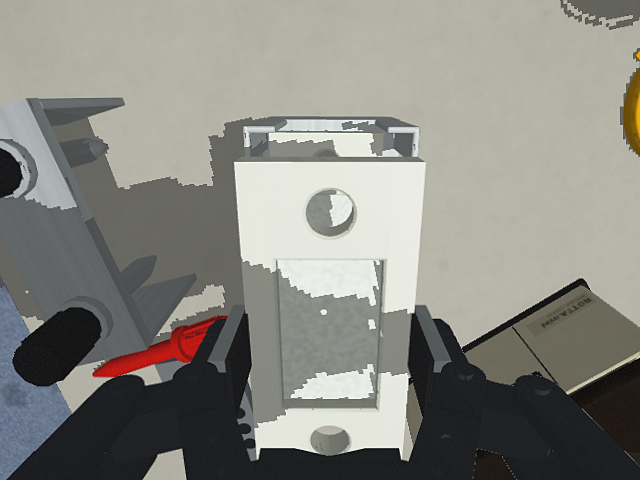

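Frame 3 is held centred (far hole (330,213), fingers at (235,345)/(425,345)). Lowering into the nest.

send_rows:
  plan: "-1 0 -.001 -.04 0 0 0;-1 0 0 -.025 0 0 0;-1 0 0 -.010 0 0 0;-1 0 0 -.003 0 0 0;-1 0 0 0 0 0 0;.8 0 0 0 0 0 0;.8 0 0 0 0 0 0;.8 0 0 0 0 0 0;.8 0 0 0 0 0 0;.8 0 0 .03 0 0 0;.8 0 0 .05 0 0 0;.8 0 0 .05 0 0 0"

```text
clock: 6.92
position: [0.5718, -0.0591, 0.3529]
eef_rot: [3.141, 0.001, -0.209]
wrist_force: [1.1, 0.1, 0.4]
finger_gap: 0.0769
```

```bash
cat >> h.py <<'E'
M=np.array([.572,-.0583]); MA=np.radians(-12)
def stack(c,ztop,thr=200):
    """hole centres of the top white plate in the nest -> offset of its centre from M, long-axis angle"""
    hsv=cv2.cvtColor(c["color"],cv2.COLOR_RGB2HSV); P=cloud(c)
    n=(np.hypot(P[...,0]-M[0],P[...,1]-M[1])<.075)&(abs(P[...,2]-ztop)<.006)
    print("top z",np.median(P[n][:,2]).round(4),n.sum())
    k=P[n][:,:2].astype(np.float32); r=cv2.minAreaRect(k); print("rect",np.round(r[0]-M,4),np.round(r[1],4),r[2])
    g=cv2.medianBlur(n.astype(np.uint8),5)
    cs,h=cv2.findContours(g,cv2.RETR_CCOMP,cv2.CHAIN_APPROX_NONE); H=[]
    for q,hh in zip(cs,h[0]):
        if hh[3]>=0 and cv2.contourArea(q)>60:
            (u,v),rr=cv2.minEnclosingCircle(q); X=onplane(c,(u,v),ztop)[0,:2]; print("hole",round(u),round(v),round(rr,1),X.round(4), "exp dist",np.hypot(*(X-M)).round(4))
E
python3 - <<'E'
from h import *
s=manip.read_state(); print(s["position"],s["eef_rot"],s["wrist_force"],s["finger_gap"])
c=cam("wrist"); save("wr4",c["color"]); np.savez("wr4.npz",**c); stack(c,.062)
c=cam("top"); hsv=cv2.cvtColor(c["color"],cv2.COLOR_RGB2HSV)
w=(hsv[...,1]<22)&(hsv[...,2]>150)
for q in ((189,228),(226,249)): print(q,rect(c,w,q,.012,25))
E
```

```text
[ 0.5717553  -0.05907852  0.35285108] [ 3.14149612e+00  7.17514801e-04 -2.08939592e-01] [1.13706943 0.12698599 0.40101082] 0.07693733442038093
top z 0.0613 11772
rect [-0.0005 -0.    ] [0.142  0.0758] 78.30776977539062
hole 331 291 11.2 [ 0.5631 -0.1045] exp dist 0.047
hole 331 225 50.6 [ 0.5732 -0.0568] exp dist 0.0019
hole 332 156 13.0 [ 0.5829 -0.012 ] exp dist 0.0476
(189, 228) (array([0.521 , 0.4295], dtype=float32), np.float32(0.1309), np.float32(0.0603), 96.2)
(226, 249) (array([0.4473, 0.308 ], dtype=float32), np.float32(0.1308), np.float32(0.0584), 89.0)
```

View pics/wr4.png

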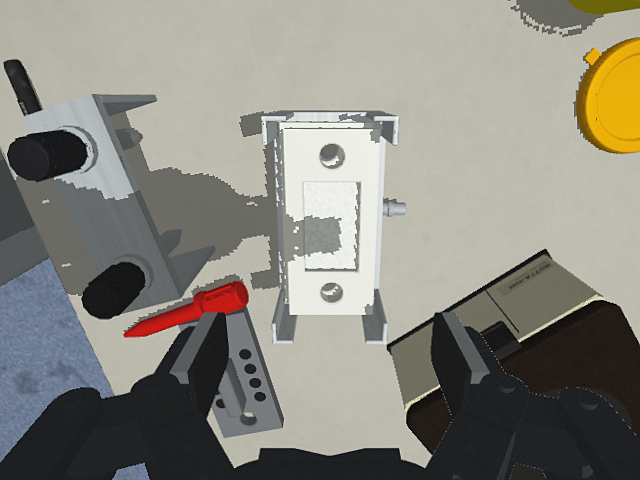

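send_rows:
  plan: ".9 -.0178 .0525 0 0 0 1.57;.9 -.0178 .0525 0 0 0 1.57;.9 -.0178 .0525 0 0 0 1.57;.9 -.0178 .0525 0 0 0 1.57;.9 -.0178 .0525 -.03 0 0 1.57;.9 -.0178 .0525 -.03 0 0 1.57;.9 -.0179 .0523 -.03 0 0 1.58;.9 0 0 -.05 0 0 0;.9 0 0 -.025 0 0 0;.9 0 0 -.010 0 0 0;.9 0 0 -.006 0 0 0;.9 0 0 0 0 0 0"

```text
clock: 8.52
position: [0.4481, 0.307, 0.172]
eef_rot: [-3.141, -0.001, -0.017]
wrist_force: [-1.3, 0.5, -0.7]
finger_gap: 0.0811
```

```bash
python3 - <<'E'
from h import *
s=manip.read_state(); print(s["position"],s["eef_rot"],s["wrist_force"],s["finger_gap"])
c=cam("wrist"); P=cloud(c); k=(np.hypot(P[...,0]-.4473,P[...,1]-.308)<.09)&(P[...,2]>.007)&(P[...,2]<.018); print(cv2.minAreaRect(P[k][:,:2].astype(np.float32)),P[k][:,:2].max(0))
c=cam("top"); hsv=cv2.cvtColor(c["color"],cv2.COLOR_RGB2HSV)
w=(hsv[...,1]<22)&(hsv[...,2]>150)
print(rect(c,w,(189,228),.012,25))
E
```

```text
[0.4480723  0.30695899 0.17195621] [-3.14104373e+00 -7.14977838e-04 -1.73913359e-02] [-1.29598776  0.53137778 -0.72534828] 0.08110338014998002
((0.4502776861190796, 0.3190416991710663), (0.15437501668930054, 0.09931407868862152), 68.24678039550781) [0.51761745 0.38429906]
None
```

send_rows:
  plan: "-1 0 0 0 0 0 0;-1 0 0 0 0 0 0;-1 0 0 0 0 0 0;-1 0 0 0 0 0 0;-1 0 0 .03 0 0 0;-1 0 0 .05 0 0 0;-1 0 0 .05 0 0 0;-1 .0178 -.0523 0 0 0 -1.57;-1 .0178 -.0523 0 0 0 -1.57;-1 .0178 -.0523 0 0 0 -1.57;-1 .0178 -.0523 0 0 0 -1.57;-1 .0178 -.0523 0 0 0 -1.57"

```text
clock: 10.12
position: [0.5369, 0.0437, 0.3017]
eef_rot: [-3.141, -0.001, -0.155]
wrist_force: [1.0, 0.0, -0.9]
finger_gap: 0.0581
```

send_rows:
  plan: "-1 .0178 -.0523 0 0 0 -1.57;-1 .0179 -.0525 0 0 0 -1.58;-1 0 0 0 0 0 0;-1 0 0 0 0 0 0;-1 0 0 0 0 0 0"

```text
clock: 10.75
position: [0.5721, -0.0582, 0.3015]
eef_rot: [-3.141, 0.0, -0.207]
wrist_force: [0.2, -0.2, -1.9]
finger_gap: 0.058
```

```bash
python3 - <<'E'
from h import *
s=manip.read_state(); print(s["position"],s["eef_rot"],s["wrist_force"],s["finger_gap"])
c=cam("wrist"); save("wr5",c["color"]); P=cloud(c); a=MA; A=np.array([[np.cos(a),-np.sin(a)],[np.sin(a),np.cos(a)]])
k=(np.hypot(P[...,0]-.572,P[...,1]+.058)<.085)&(abs(P[...,2]-.142)<.005); q=(P[k][:,:2]-M)@A; print("held top z",np.median(P[k][:,2]),"far edge y'",q[:,1].max())
k2=k&(abs(((P[...,:2]-M)@A)[...,1]-.048)<.015); q=(P[k2][:,:2]-M)@A; print("sides x'",q[:,0].min(),q[:,0].max())
c=cam("top"); hsv=cv2.cvtColor(c["color"],cv2.COLOR_RGB2HSV)
w=(hsv[...,1]<22)&(hsv[...,2]>150)
print(rect(c,w,(189,228),.012,25))
E
```

```text
[ 0.57205063 -0.05816497  0.30147114] [-3.14139927e+00  2.33569172e-04 -2.07258906e-01] [ 0.17413532 -0.15369597 -1.92343349] 0.05801700894550586
held top z 0.13998439024956144 far edge y' 0.06529899028624232
sides x' -0.030249759309385626 0.030322575534359193
(array([0.521 , 0.4295], dtype=float32), np.float32(0.1309), np.float32(0.0603), 96.2)
```

send_rows:
  plan: "-1 0 0 -.035 0 0 0;-1 0 0 -.02 0 0 0;-1 0 0 -.008 0 0 0;-1 0 0 -.003 0 0 0;-1 0 0 0 0 0 0;.8 0 0 0 0 0 0;.8 0 0 0 0 0 0;.8 0 0 0 0 0 0;.8 0 0 0 0 0 0;.8 0 0 .03 0 0 0;.8 0 0 .05 0 0 0;.8 0 0 .037 0 0 0"

```text
clock: 12.35
position: [0.5724, -0.0593, 0.3544]
eef_rot: [-3.141, -0.001, -0.209]
wrist_force: [0.9, 0.9, -0.3]
finger_gap: 0.0768
```

```bash
python3 - <<'E'
from h import *
c=cam("wrist"); save("wr6",c["color"]); stack(c,.074)
c=cam("top"); hsv=cv2.cvtColor(c["color"],cv2.COLOR_RGB2HSV)
w=(hsv[...,1]<22)&(hsv[...,2]>150)
print(rect(c,w,(189,228),.012,25))
E
```

```text
top z 0.0733 12682
rect [-0.0006  0.0001] [0.1418 0.076 ] 78.3804702758789
hole 330 298 11.6 [ 0.5634 -0.1043] exp dist 0.0468
hole 329 229 52.2 [ 0.5733 -0.0564] exp dist 0.0023
hole 330 158 13.6 [ 0.5833 -0.0119] exp dist 0.0478
(array([0.521 , 0.4295], dtype=float32), np.float32(0.1309), np.float32(0.0603), 96.2)
```

send_rows:
  plan: ".9 -.005 .0488 0 0 0 1.83;.9 -.005 .0488 0 0 0 1.83;.9 -.005 .0488 0 0 0 1.83;.9 -.005 .0488 0 0 0 1.83;.9 -.005 .0488 0 0 0 1.83;.9 -.005 .0488 0 0 0 1.83;.9 -.005 .0488 0 0 0 1.83;.9 -.005 .0488 -.02 0 0 1.83;.9 -.005 .0488 -.03 0 0 1.83;.9 -.006 .0486 -.04 0 0 1.83;.9 0 0 -.03 0 0 0;.9 0 0 0 0 0 0"

```text
clock: 13.95
position: [0.5201, 0.4277, 0.2288]
eef_rot: [3.138, 0.006, 0.112]
wrist_force: [0.7, -0.8, 1.2]
finger_gap: 0.0813
```

```bash
python3 - <<'E'
from h import *
s=manip.read_state(); print(s["position"],s["eef_rot"],s["wrist_force"],s["finger_gap"])
c=cam("wrist"); save("wr7",c["color"]); P=cloud(c)
a=np.radians(6.3); A=np.array([[np.cos(a),-np.sin(a)],[np.sin(a),np.cos(a)]]); q=(P[...,:2]-[.521,.4295])@A
k=(np.hypot(q[...,0],q[...,1])<.1)&(P[...,2]>.008)&(P[...,2]<.018)&(abs(q[...,0])<.045)
print("far edge",q[k][:,1].max()); k&=(abs(q[...,1]-.045)<.015); print("sides",np.percentile(q[k][:,0],(.5,99.5)))
E
```

```text
[0.52011597 0.42769449 0.2287747 ] [3.13760328 0.00595709 0.11150478] [ 0.6644411  -0.7525344   1.23485979] 0.08128397848448547
far edge 0.06493082176732254
sides [-0.03050968  0.04466266]
```

View pics/wr7.png

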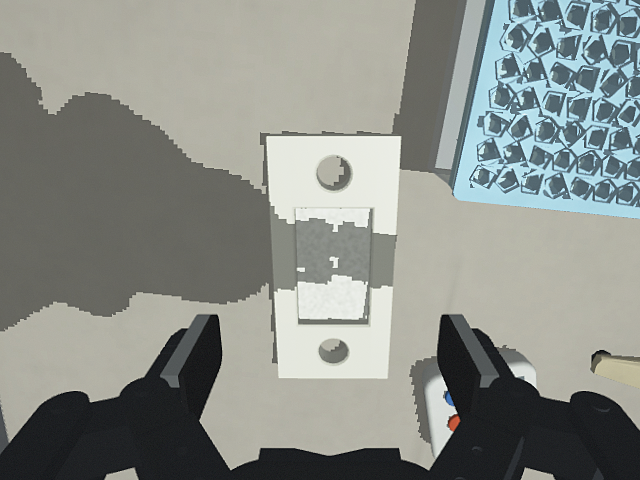

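send_rows:
  plan: ".8 0 0 -.03 0 0 0;.8 0 0 -.02 0 0 0;.8 0 0 -.008 0 0 0;.8 0 0 -.003 0 0 0;.8 0 0 0 0 0 0;-1 0 0 0 0 0 0;-1 0 0 0 0 0 0;-1 0 0 0 0 0 0;-1 0 0 0 0 0 0;-1 0 0 .03 0 0 0;-1 0 0 .05 0 0 0;-1 0 0 .05 0 0 0"

```text
clock: 15.5
position: [0.5212, 0.4279, 0.3029]
eef_rot: [3.141, 0.001, 0.111]
wrist_force: [0.3, 0.5, -1.5]
finger_gap: 0.058
```

send_rows:
  plan: "-1 .005 -.0488 0 0 0 -1.83;-1 .005 -.0488 0 0 0 -1.83;-1 .005 -.0488 0 0 0 -1.83;-1 .005 -.0488 0 0 0 -1.83;-1 .005 -.0488 0 0 0 -1.83;-1 .005 -.0488 0 0 0 -1.83;-1 .005 -.0488 0 0 0 -1.83;-1 .005 -.0488 0 0 0 -1.83;-1 .005 -.0488 0 0 0 -1.83;-1 .006 -.0486 0 0 0 -1.83;-1 0 0 0 0 0 0;-1 0 0 0 0 0 0"

```text
clock: 17.0
position: [0.5723, -0.0598, 0.3018]
eef_rot: [-3.141, 0.0, -0.209]
wrist_force: [0.1, 0.8, -1.2]
finger_gap: 0.0575
```

```bash
python3 - <<'E'
from h import *
s=manip.read_state(); print(s["position"],s["eef_rot"],s["wrist_force"],s["finger_gap"])
c=cam("wrist"); save("wr8",c["color"]); P=cloud(c); a=MA; A=np.array([[np.cos(a),-np.sin(a)],[np.sin(a),np.cos(a)]])
k=(np.hypot(P[...,0]-.572,P[...,1]+.058)<.085)&(abs(P[...,2]-.142)<.005); q=(P[k][:,:2]-M)@A; print("held top z",np.median(P[k][:,2]),"far edge y'",q[:,1].max())
k2=k&(abs(((P[...,:2]-M)@A)[...,1]-.048)<.015); q=(P[k2][:,:2]-M)@A; print("sides x'",q[:,0].min(),q[:,0].max())
E
```

```text
[ 0.57233298 -0.05980643  0.30180689] [-3.14118890e+00  3.43006800e-04 -2.09234576e-01] [ 0.09889791  0.80291341 -1.18880182] 0.05751859383106956
held top z 0.13959121303731556 far edge y' 0.06481831640050031
sides x' -0.02989533372030541 0.030719604766320685
```

send_rows:
  plan: "-1 0 0 -.03 0 0 0;-1 0 0 -.015 0 0 0;-1 0 0 -.007 0 0 0;-1 0 0 -.002 0 0 0;-1 0 0 0 0 0 0;.8 0 0 0 0 0 0;.8 0 0 0 0 0 0;.8 0 0 0 0 0 0;.8 0 0 0 0 0 0;.8 0 0 .03 0 0 0;.8 0 0 .05 0 0 0;.8 0 0 .025 0 0 0"

```text
clock: 18.55
position: [0.5727, -0.0599, 0.3557]
eef_rot: [-3.141, -0.003, -0.209]
wrist_force: [0.1, -0.0, -0.7]
finger_gap: 0.0771
```

```bash
python3 - <<'E'
from h import *
c=cam("wrist"); save("wr9",c["color"]); stack(c,.086)
c=cam("top"); g=cv2.cvtColor(c["color"],cv2.COLOR_RGB2GRAY); print(rect(c,(abs(g.astype(int)-90)<22),(383,245),.012,20))
P=cloud(c); k=(abs(P[...,0]-.44)<.06)&(abs(P[...,1]+.195)<.09)&(P[...,2]>.027)&(P[...,2]<.05)
print("bar",k.sum(),cv2.minAreaRect(P[k][:,:2].astype(np.float32)))
E
```

```text
top z 0.0853 13920
rect [-0.0001  0.    ] [0.1417 0.076 ] 77.8634033203125
hole 328 304 12.5 [ 0.5637 -0.1039] exp dist 0.0464
hole 328 233 54.2 [ 0.5735 -0.0561] exp dist 0.0026
hole 328 158 14.3 [ 0.5832 -0.0113] exp dist 0.0483
(array([ 0.4491, -0.2181], dtype=float32), np.float32(0.0937), np.float32(0.0619), 88.9)
bar 76 ((0.4506378471851349, -0.19932281970977783), (0.048404108732938766, 0.014179075136780739), 87.9666748046875)
```

View pics/wr9.png

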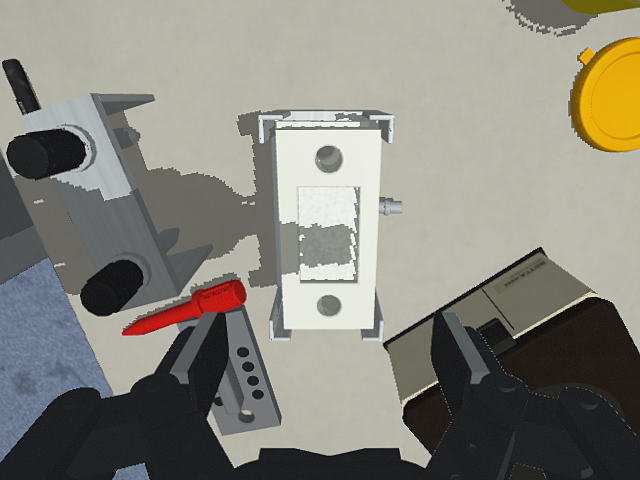

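send_rows:
  plan: ".4 -.0304 -.0353 0 0 0 2.75;.4 -.0304 -.0353 0 0 0 2.75;.4 -.0303 -.0352 0 0 0 2.75;.4 -.0303 -.0352 -.02 0 0 2.75;.4 0 0 -.05 0 0 0;.4 0 0 -.03 0 0 0;.4 0 0 0 0 0 0;.4 0 0 0 0 0 0"

```text
clock: 19.65
position: [0.4513, -0.2009, 0.2534]
eef_rot: [3.141, -0.0, -0.017]
wrist_force: [-0.6, 0.1, -0.3]
finger_gap: 0.0601
```

```bash
python3 - <<'E'
from h import *
s=manip.read_state(); print(s["position"],s["eef_rot"],s["finger_gap"])
c=cam("wrist"); save("wr10",c["color"]); P=cloud(c); np.savez("wr10.npz",**c)
near=(abs(P[...,0]-.45)<.05)&(abs(P[...,1]+.2)<.085)
k=near&(P[...,2]>.03)&(P[...,2]<.045); print("bar",cv2.minAreaRect(P[k][:,:2].astype(np.float32)))
k=near&(P[...,2]>.008)&(P[...,2]<.018); q=P[k][:,:2]; print("far edge y",np.percentile(q[:,1],99.9)); b=q[abs(q[:,1]+.15)<.012]; print("sides",np.percentile(b[:,0],(.5,99.5)))
E
```

```text
[ 0.4513381  -0.20085826  0.2534427 ] [ 3.14140061e+00 -3.48461670e-04 -1.66894818e-02] 0.060067036467359676
bar ((0.45099613070487976, -0.1987881064414978), (0.013976824469864368, 0.04975775256752968), 0.8205279111862183)
far edge y -0.11576806547194313
sides [0.42055051 0.4801856 ]
```

View pics/wr10.png

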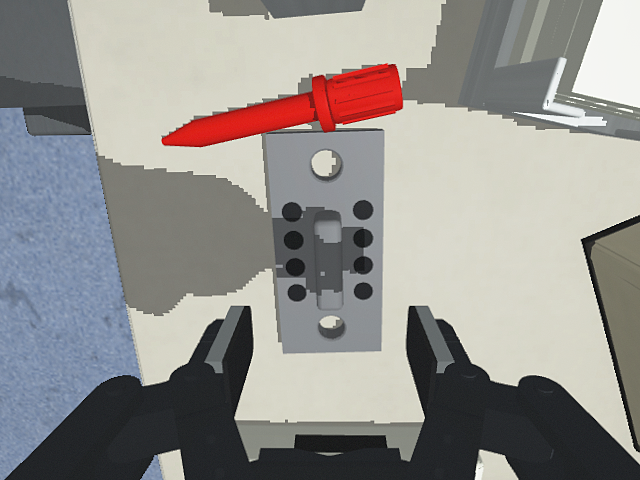

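```bash
python3 - <<'E'
from h import *
c=dict(np.load("wr10.npz")); P=cloud(c); hsv=cv2.cvtColor(c["color"],cv2.COLOR_RGB2HSV)
r=(hsv[...,1]>150)&((hsv[...,0]<8)|(hsv[...,0]>172))
for lo,hi in ((160,200),(200,250),(250,300),(310,330),(340,370),(370,405)):
    m=r.copy(); m[:,:lo]=0; m[:,hi:]=0; print(lo,P[m].min(0).round(3),np.nanmedian(P[m],0).round(3),P[m].max(0).round(3))
print(-np.array(c["R"]).T@c["t"])
c=dict(np.load("top0.npz")); P=cloud(c); hsv=cv2.cvtColor(c["color"],cv2.COLOR_RGB2HSV); r=(hsv[...,1]>150)&((hsv[...,0]<8)|(hsv[...,0]>172)); r[:,:345]=0;r[:,375:]=0;r[:255]=0; r[290:]=0; print(P[r].min(0),P[r].max(0))
E
```

```text
160 [nan nan nan] [ 0.38  -0.135  0.011] [nan nan nan]
200 [nan nan nan] [ 0.401 -0.13   0.014] [nan nan nan]
250 [nan nan nan] [ 0.426 -0.125  0.016] [nan nan nan]
310 [nan nan nan] [ 0.449 -0.119  0.023] [nan nan nan]
340 [nan nan nan] [ 0.464 -0.117  0.024] [nan nan nan]
370 [nan nan nan] [ 0.478 -0.115  0.025] [nan nan nan]
[ 0.45238063 -0.11703668  0.22200282]
[ 0.36367827 -0.12001534  0.02087978] [ 0.38430827 -0.09870486  0.13032239]
```

send_rows:
  plan: ".2 0 0 -.03 0 0 1;.2 0 0 -.02 0 0 0;.2 0 0 -.010 0 0 0;.2 0 0 -.004 0 0 0;.2 0 0 0 0 0 0;-1 0 0 0 0 0 0;-1 0 0 0 0 0 0;-1 0 0 0 0 0 0;-1 0 0 0 0 0 0;-1 0 0 0 0 0 0;-1 0 0 .03 0 0 0;-1 0 0 0 0 0 0"

```text
clock: 21.2
position: [0.4518, -0.2012, 0.2203]
eef_rot: [3.14, -0.003, 0.001]
wrist_force: [0.7, 0.4, -2.9]
finger_gap: 0.0125
```

```bash
python3 - <<'E'
from h import *
s=manip.read_state(); print(s["position"],s["eef_rot"],s["wrist_force"],s["finger_gap"])
c=cam("wrist"); save("wr11",c["color"]); P=cloud(c)
near=(abs(P[...,0]-.45)<.04)&(abs(P[...,1]+.2)<.085)
k=near&(P[...,2]>.034)&(P[...,2]<.048); q=P[k]; print("top z",np.median(q[:,2]),"far edge y",np.percentile(q[:,1],99.9)); b=q[abs(q[:,1]+.15)<.01]; print("sides",np.percentile(b[:,0],(.5,99.5)))
A=np.c_[q[:,:2],np.ones(len(q))]; print("plane",np.linalg.lstsq(A,q[:,2],rcond=None)[0])
E
```

```text
[ 0.451772   -0.20115792  0.2202858 ] [ 3.14029013e+00 -2.87867882e-03  5.32846217e-04] [ 0.69430217  0.37696497 -2.85312715] 0.012481583005889293
top z 0.0419804798778006 far edge y -0.13419770740521686
sides [0.42214456 0.48165573]
plane [0.00366317 0.00264231 0.04065264]
```

send_rows:
  plan: "-1 0 0 .05 0 0 0;-1 0 0 .06 0 0 0;-1 .0242 .0282 0 0 0 -2.4;-1 .0242 .0282 0 0 0 -2.4;-1 .0242 .0282 0 0 0 -2.4;-1 .0241 .0282 0 0 0 -2.4;-1 .0241 .0282 0 0 0 -2.4;-1 0 0 -.02 0 0 0;-1 0 0 0 0 0 0;-1 0 0 0 0 0 0"

```text
clock: 22.5
position: [0.5716, -0.0601, 0.3084]
eef_rot: [3.141, 0.001, -0.209]
wrist_force: [0.1, -0.0, -1.9]
finger_gap: 0.0124
```

```bash
python3 - <<'E'
from h import *
s=manip.read_state(); print(s["position"],s["eef_rot"],s["wrist_force"],s["finger_gap"])
c=cam("wrist"); save("wr12",c["color"]); P=cloud(c); a=MA; A=np.array([[np.cos(a),-np.sin(a)],[np.sin(a),np.cos(a)]])
q=(P[...,:2]-M)@A
k=(abs(q[...,0])<.05)&(abs(q[...,1])<.085)&(abs(P[...,2]-.130)<.006); print("top z",np.median(P[k][:,2]),"far edge y'",np.percentile(q[k][:,1],99.9))
for y in (.03,.05): 
    b=k&(abs(q[...,1]-y)<.006); print("sides x'",np.percentile(q[b][:,0],(.5,99.5)))
k=k&(abs(q[...,0])<.03); A=np.c_[q[k],np.ones(k.sum())]; print("plane",np.linalg.lstsq(A,P[k][:,2],rcond=None)[0])
E
```

```text
[ 0.57159134 -0.06008455  0.30840238] [ 3.14144507e+00  1.28004402e-03 -2.09305091e-01] [ 0.12449048 -0.03026275 -1.94253349] 0.012360340416473251
top z 0.13013697766494198 far edge y' 0.0652274314800791
sides x' [-0.03016821  0.02926192]
sides x' [-0.03033077  0.02926721]
plane [1.04274067e-04 2.38991483e-03 1.30001956e-01]
```

send_rows:
  plan: "-1 .0004 0 -.015 0 0 0;-1 0 0 -.010 0 0 0;-1 0 0 -.004 0 0 0;-1 0 0 -.002 0 0 0;-1 0 0 0 0 0 0;-1 0 0 0 0 0 0;.2 0 0 0 0 0 0;.2 0 0 0 0 0 0;.2 0 0 0 0 0 0;.2 0 0 .03 0 0 0;.2 0 0 .05 0 0 0;.2 0 0 0 0 0 0"

```text
clock: 24.05
position: [0.5731, -0.0599, 0.3623]
eef_rot: [-3.141, -0.007, -0.209]
wrist_force: [-0.3, -0.6, 0.2]
finger_gap: 0.0514
```

```bash
python3 - <<'E'
from h import *
s=manip.read_state(); print(s["position"],s["eef_rot"],s["wrist_force"],s["finger_gap"])
c=cam("wrist"); save("wr13",c["color"]); np.savez("wr13.npz",**c); stack(c,.098)
P=cloud(c); a=MA; A=np.array([[np.cos(a),-np.sin(a)],[np.sin(a),np.cos(a)]])
q=(P[...,:2]-M)@A; k=(abs(q[...,0])<.03)&(abs(q[...,1])<.085)&(abs(P[...,2]-.098)<.005)
print(np.median(P[k][:,2]),"y'",np.percentile(q[k][:,1],(.1,99.9)),"x'",np.percentile(q[k][:,0],(.5,99.5)))
c=cam("top"); P=cloud(c); np.savez("top13.npz",**c); hsv=cv2.cvtColor(c["color"],cv2.COLOR_RGB2HSV)
for p in ((.44,.0255),(.4435,-.054)):
    k=(np.hypot(P[...,0]-p[0],P[...,1]-p[1])<.03)&(P[...,2]>.115)&(hsv[...,2]<80); print(k.sum(), np.median(P[k],0), (P[k].min(0)+P[k].max(0))/2)
    v,u=np.nonzero(k)
    print(onplane(c,(u.mean(),v.mean()),.128)) if len(u) else 0
k=(abs(P[...,0]-.44)<.05)&(abs(P[...,1]+.015)<.09)&(abs(P[...,2]-.088)<.008); print("stand",cv2.minAreaRect(P[k][:,:2].astype(np.float32)))
c=dict(np.load("wr1.npz")); P=cloud(c); k=(abs(P[...,0]-.44)<.05)&(abs(P[...,1]+.015)<.09)&(abs(P[...,2]-.088)<.004); print("stand wr1",cv2.minAreaRect(P[k][:,:2].astype(np.float32)))
E
```

```text
[ 0.57312269 -0.05992683  0.36228761] [-3.14079859 -0.00746546 -0.20890869] [-0.30386774 -0.57814323  0.1748883 ] 0.051435276916293564
top z 0.0974 17215
rect [ 0.0009 -0.0001] [0.1312 0.0604] 78.21116638183594
hole 326 307 12.3 [ 0.5638 -0.103 ] exp dist 0.0454
hole 325 246 45.6 [ 0.572  -0.0621] exp dist 0.0038
hole 325 158 14.5 [ 0.583  -0.0103] exp dist 0.0493
0.09736994683364643 y' [-0.06476608  0.0655736 ] x' [-0.02890969  0.02973152]
94 [0.43632753 0.00198808 0.65496331] [0.43512346 0.01533587 0.39491284]
[[0.54042446 0.00686382 0.128     ]]
889 [ 0.4430029  -0.05305684  0.68639965] [ 0.44377632 -0.05394915  0.68292939]
[[ 0.61190058 -0.09987796  0.128     ]]
stand ((0.4396819472312927, 0.03669176250696182), (0.027291448786854744, 0.04402525722980499), 88.77837371826172)
stand wr1 ((0.4435143768787384, -0.013910971581935883), (0.04558223485946655, 0.13082517683506012), 3.5460240840911865)
```

View pics/wr13.png

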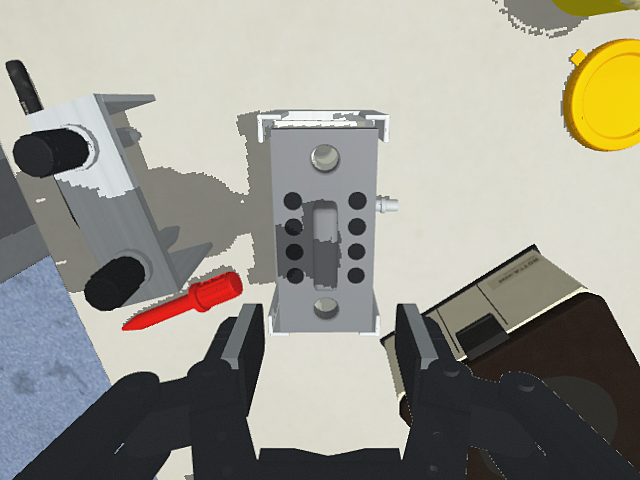

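Cover lies in line (centre within 1 mm, top z 0.097). Now pin B at about (0.4455, −0.0538).

send_rows:
  plan: ".2 -.0421 .0015 0 0 0 5.2;.2 -.0421 .0015 0 0 0 5.2;.2 -.0421 .0015 0 0 0 5.1;.2 0 0 -.02 0 0 0;.2 0 0 0 0 0 0;.2 0 0 0 0 0 0"

```text
clock: 24.9
position: [0.4462, -0.0553, 0.3376]
eef_rot: [-3.141, 0.001, 0.062]
wrist_force: [0.4, 0.4, 0.2]
finger_gap: 0.0515
```

```bash
python3 - <<'E'
from h import *
s=manip.read_state(); print(s["position"],s["eef_rot"],s["wrist_force"],s["finger_gap"])
c=cam("wrist"); save("wr14",c["color"]); np.savez("wr14.npz",**c); P=cloud(c); hsv=cv2.cvtColor(c["color"],cv2.COLOR_RGB2HSV)
for p in ((.4412,.0258),(.4455,-.0538)):
    k=(np.hypot(P[...,0]-p[0],P[...,1]-p[1])<.025)&(P[...,2]>.1265)&(P[...,2]<.131); print(k.sum(),(P[k].min(0)+P[k].max(0))/2,np.ptp(P[k],0))
k=(abs(P[...,0]-.4435)<.05)&(abs(P[...,1]+.014)<.09)&(abs(P[...,2]-.088)<.004); print("stand",cv2.minAreaRect(P[k][:,:2].astype(np.float32)))
c=cam("top"); P=cloud(c); k=(abs(P[...,0]-.572)<.06)&(abs(P[...,1]+.058)<.09)&(abs(P[...,2]-.122)<.006); print("bar top",k.sum(),cv2.minAreaRect(P[k][:,:2].astype(np.float32)))
E
```

```text
[ 0.44615942 -0.05534433  0.33756273] [-3.14140362e+00  9.81851842e-04  6.16565903e-02] [0.41676257 0.44766357 0.15848895] 0.05153762732482519
1764 [0.44100943 0.02599496 0.12809593] [0.02097415 0.02087675 0.00318682]
1208 [ 0.44599514 -0.05346995  0.12777069] [0.02103149 0.020667   0.00254057]
stand ((0.44359487295150757, -0.013984456658363342), (0.04423762485384941, 0.13049587607383728), 3.7038707733154297)
bar top 0 ((0.0, 0.0), (0.0, 0.0), 0.0)
```

View pics/wr14.png

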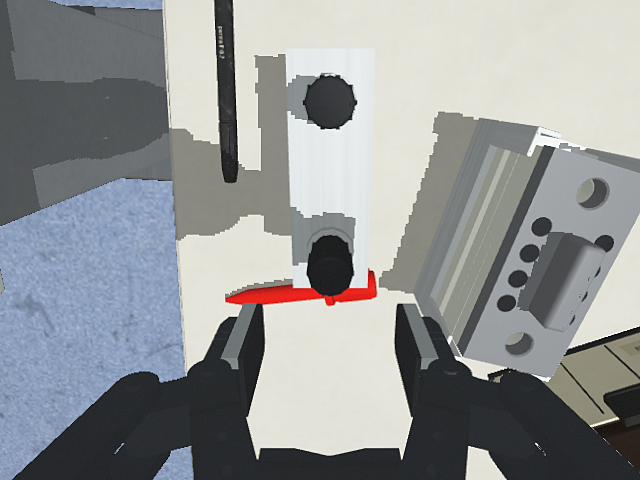

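send_rows:
  plan: ".2 .0002 .001 -.03 0 0 0;.2 0 0 -.02 0 0 0;.2 0 0 -.012 0 0 0;.2 0 0 -.005 0 0 0;.2 0 0 0 0 0 0;-1 0 0 0 0 0 0;-1 0 0 0 0 0 0;-1 0 0 0 0 0 0;-1 0 0 0 0 0 0;-1 0 0 .02 0 0 0;-1 0 0 .05 0 0 0;-1 0 0 .05 0 0 0"

```text
clock: 26.5
position: [0.4458, -0.0543, 0.3917]
eef_rot: [-3.141, 0.001, 0.062]
wrist_force: [1.0, 0.0, -0.6]
finger_gap: 0.0206
```

send_rows:
  plan: "-1 0 0 .022 0 0 0;-1 .0389 -.0173 0 0 0 -5.2;-1 .0389 -.0173 0 0 0 -5.2;-1 .0389 -.0172 0 0 0 -5.1;-1 0 0 -.02 0 0 0;-1 0 0 0 0 0 0;-1 0 0 0 0 0 0;-1 0 0 0 0 0 0"

```text
clock: 27.5
position: [0.5626, -0.1059, 0.394]
eef_rot: [-3.142, -0.002, -0.209]
wrist_force: [0.2, 0.0, -0.1]
finger_gap: 0.0201
```

```bash
python3 - <<'E'
from h import *
s=manip.read_state(); print(s["position"],s["eef_rot"],s["wrist_force"],s["finger_gap"])
c=cam("wrist"); save("wr15",c["color"]); np.savez("wr15.npz",**c); P=cloud(c); hsv=cv2.cvtColor(c["color"],cv2.COLOR_RGB2HSV)
q=P-np.r_[.5627,-.1053,0]; near=np.hypot(q[...,0],q[...,1])<.04
for lo,hi in ((.11,.14),(.14,.17),(.17,.2),(.2,.208),(.208,.215),(.215,.222),(.222,.235),(.235,.255)):
    k=near&(P[...,2]>lo)&(P[...,2]<hi)
    if k.sum()>5: print(lo,k.sum(),P[k].min(0).round(4),P[k].max(0).round(4))
k=near&(P[...,2]<.105)&(P[...,2]>.09); 
c=cam("scene"); save("sc15",cv2.resize(c["color"][210:300,280:420],None,fx=5,fy=5,interpolation=cv2.INTER_CUBIC))
E
```

```text
[ 0.56256141 -0.1059496   0.39400047] [-3.14157952e+00 -1.58847335e-03 -2.08617598e-01] [ 0.16296957  0.03953811 -0.11664503] 0.02012295508496892
0.11 717 [ 0.562  -0.1029  0.1151] [ 0.5816 -0.0658  0.1395]
0.14 423 [ 0.5559 -0.1071  0.141 ] [ 0.57   -0.0978  0.17  ]
0.17 578 [ 0.5559 -0.1067  0.1701] [ 0.5699 -0.0978  0.1977]
0.208 358 [ 0.5512 -0.1052  0.2096] [ 0.5759 -0.0916  0.215 ]
0.215 654 [ 0.5529 -0.1055  0.215 ] [ 0.5755 -0.0916  0.222 ]
0.222 1865 [ 0.5407 -0.1055  0.222 ] [ 0.5873 -0.0912  0.235 ]
0.235 6542 [ 0.5406 -0.1188  0.235 ] [ 0.5874 -0.0913  0.255 ]
```

View pics/wr15.png

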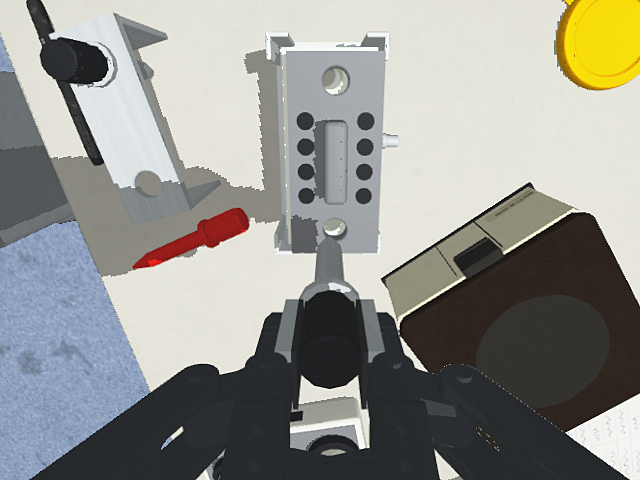

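Tip at (328,237) is over the near hole (335,226); pin centre agrees within 0.5 mm with the hole. Lowering in steps, with the force watched.

send_rows:
  plan: "-1 0 0 -.025 0 0 0;-1 0 0 -.012 0 0 0;-1 0 0 -.01 0 0 0;-1 0 0 -.01 0 0 0;-1 0 0 -.01 0 0 0;-1 0 0 0 0 0 0"

```text
clock: 28.35
position: [0.5624, -0.106, 0.3246]
eef_rot: [-3.141, 0.003, -0.209]
wrist_force: [-0.2, -0.9, -1.3]
finger_gap: 0.0202
```

send_rows:
  plan: "-1 0 0 -.008 0 0 0;-1 0 0 -.008 0 0 0;-1 0 0 -.008 0 0 0;-1 0 0 -.006 0 0 0;-1 0 0 0 0 0 0"

```text
clock: 28.98
position: [0.562, -0.1057, 0.2949]
eef_rot: [-3.141, 0.003, -0.209]
wrist_force: [-3.1, 1.0, -0.1]
finger_gap: 0.0205
```

send_rows:
  plan: "-1 0 0 -.006 0 0 0;-1 0 0 -.005 0 0 0;-1 0 0 -.003 0 0 0;-1 0 0 -.001 0 0 0;-1 0 0 0 0 0 0"

```text
clock: 29.6
position: [0.5621, -0.1057, 0.2818]
eef_rot: [-3.14, 0.001, -0.209]
wrist_force: [-7.4, 2.6, 12.1]
finger_gap: 0.0207
```

send_rows:
  plan: "-1 0 0 -.001 0 0 0;-1 0 0 -.001 0 0 0;-1 0 0 0 0 0 0"

```text
clock: 29.98
position: [0.5619, -0.1056, 0.2817]
eef_rot: [-3.14, -0.001, -0.209]
wrist_force: [-11.4, 3.2, 23.0]
finger_gap: 0.0207
```

send_rows:
  plan: "-1 0 0 .002 0 0 0;.2 0 0 0 0 0 0;.2 0 0 0 0 0 0;.2 0 0 0 0 0 0;.2 0 0 .04 0 0 0;.2 0 0 .05 0 0 0;.2 0 0 .03 0 0 0;.2 0 0 0 0 0 0"

```text
clock: 30.98
position: [0.5635, -0.1063, 0.4036]
eef_rot: [-3.142, -0.005, -0.209]
wrist_force: [0.2, -0.4, -0.1]
finger_gap: 0.0511
```

```bash
python3 - <<'E'
from h import *
s=manip.read_state(); print(s["position"],s["eef_rot"],s["wrist_force"],s["finger_gap"])
c=cam("wrist"); save("wr16",c["color"]); np.savez("wr16.npz",**c); P=cloud(c)
k=(np.hypot(P[...,0]-.5627,P[...,1]+.1053)<.02)&(P[...,2]>.13)&(P[...,2]<.15); print("knob top",k.sum(),np.median(P[k],0),(P[k].min(0)+P[k].max(0))/2)
k=(np.hypot(P[...,0]-.5627,P[...,1]+.1053)<.02)&(P[...,2]>.1)&(P[...,2]<.109); print("collar",k.sum(),np.percentile(P[k][:,2],(10,50,90)) if k.sum() else 0)
stack(c,.098)
k=(np.hypot(P[...,0]-.441,P[...,1]-.026)<.02)&(P[...,2]>.1265)&(P[...,2]<.131); print("pinA",k.sum(),(P[k].min(0)+P[k].max(0))/2)
E
```

```text
[ 0.56347348 -0.10631529  0.40355126] [-3.1415105  -0.00518491 -0.2090261 ] [ 0.18607896 -0.41231279 -0.1034373 ] 0.051109598656324334
knob top 1028 [ 0.56271381 -0.10336668  0.1374192 ] [ 0.56247754 -0.10486582  0.13511624]
collar 302 [0.10207329 0.10361855 0.1056559 ]
top z 0.0974 14397
rect [ 0.002  -0.0004] [0.1307 0.0603] 75.57872772216797
hole 328 154 42.3 [ 0.574 -0.06 ] exp dist 0.0026
hole 331 75 13.6 [ 0.5861 -0.0122] exp dist 0.0482
pinA 945 [0.4414871  0.02577799 0.12798491]
```

View pics/wr16.png

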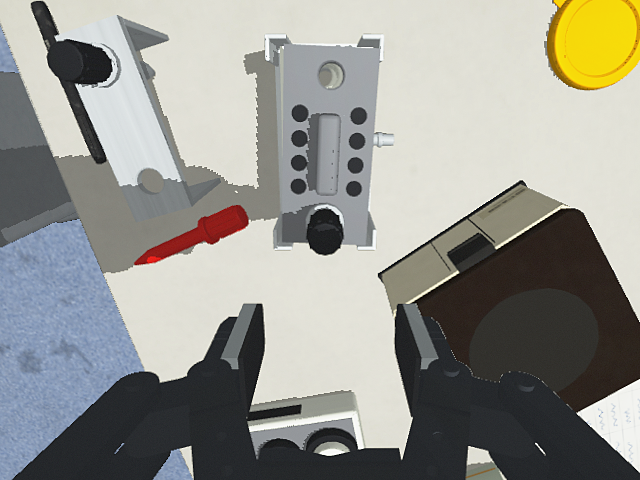

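send_rows:
  plan: ".2 -.0305 .0328 0 0 0 3.9;.2 -.0304 .0328 0 0 0 3.9;.2 -.0304 .0328 0 0 0 3.9;.2 -.0304 .0329 0 0 0 3.8;.2 0 0 -.04 0 0 0;.2 0 0 -.03 0 0 0;.2 0 0 0 0 0 0;.2 0 0 0 0 0 0"

```text
clock: 32.02
position: [0.4413, 0.0251, 0.3311]
eef_rot: [3.142, 0.0, 0.061]
wrist_force: [0.9, 0.7, -0.8]
finger_gap: 0.0509
```

```bash
python3 - <<'E'
from h import *
s=manip.read_state(); print(s["position"],s["eef_rot"],s["wrist_force"],s["finger_gap"])
c=cam("wrist"); P=cloud(c)
k=(np.hypot(P[...,0]-.441,P[...,1]-.026)<.02)&(P[...,2]>.1265)&(P[...,2]<.131); print("pinA",k.sum(),(P[k].min(0)+P[k].max(0))/2)
E
```

```text
[0.4413112  0.02507555 0.33114269] [3.14158834e+00 2.87074445e-04 6.14175117e-02] [ 0.9153166   0.71266277 -0.7810673 ] 0.050936048054208795
pinA 1306 [0.44112171 0.02631213 0.12783185]
```

send_rows:
  plan: ".2 .0002 0 -.03 0 0 0;.2 0 0 -.018 0 0 0;.2 0 0 -.008 0 0 0;.2 0 0 -.004 0 0 0;.2 0 0 0 0 0 0;-1 0 0 0 0 0 0;-1 0 0 0 0 0 0;-1 0 0 0 0 0 0;-1 0 0 0 0 0 0;-1 0 0 .02 0 0 0;-1 0 0 .05 0 0 0;-1 0 0 .05 0 0 0"

```text
clock: 33.58
position: [0.4411, 0.0252, 0.3917]
eef_rot: [3.142, 0.001, 0.062]
wrist_force: [1.3, 0.4, -0.5]
finger_gap: 0.0205
```

send_rows:
  plan: "-1 0 0 .022 0 0 0;-1 .0354 -.0094 0 0 0 -3.9;-1 .0354 -.0094 0 0 0 -3.9;-1 .0354 -.0094 0 0 0 -3.9;-1 .0353 -.0093 0 0 0 -3.8;-1 0 0 -.02 0 0 0;-1 0 0 0 0 0 0;-1 0 0 0 0 0 0;-1 0 0 0 0 0 0"

```text
clock: 34.7
position: [0.5826, -0.0122, 0.3939]
eef_rot: [-3.141, -0.001, -0.209]
wrist_force: [-0.0, 0.2, 0.1]
finger_gap: 0.0203
```

```bash
python3 - <<'E'
from h import *
s=manip.read_state(); print(s["position"],s["eef_rot"],s["wrist_force"],s["finger_gap"])
c=cam("wrist"); save("wr17",c["color"]); np.savez("wr17.npz",**c); P=cloud(c)
near=np.hypot(P[...,0]-.5826,P[...,1]+.0112)<.03
for lo,hi in ((.15,.17),(.17,.2),(.208,.215)):
    k=near&(P[...,2]>lo)&(P[...,2]<hi)
    if k.sum()>5: print(lo,k.sum(),P[k].min(0).round(4),P[k].max(0).round(4),"centre",((P[k][:,0].min()+P[k][:,0].max())/2).round(4),(P[k][:,1].max()-(.00725 if lo<.2 else .0135)).round(4))
k=near&(abs(P[...,2]-.098)<.004); 
k=(np.hypot(P[...,0]-M[0],P[...,1]-M[1])<.085)&(abs(P[...,2]-.0975)<.004)
q=P[k][:,:2]; f=q[np.argsort(q@[.208,.978])]; print("cover far edge",f[-300:].mean(0), len(q))
d=(P[...,:2]-M); x=d@[.978,-.208]; y=d@[.208,.978]
for yy in (.02,.04,.058): 
    m=k&(abs(y-yy)<.004)
    if m.sum()>20: print(yy,np.percentile(x[m],(1,99)))
E
```

```text
[ 0.58260481 -0.01220296  0.39393914] [-3.14133165e+00 -1.45041986e-03 -2.08645718e-01] [-0.02678234  0.17742637  0.13653227] 0.020295213960194496
0.15 338 [ 0.576  -0.0129  0.1501] [ 0.59   -0.0038  0.17  ] centre 0.583 -0.0111
0.17 580 [ 0.5759 -0.0127  0.17  ] [ 0.59   -0.0034  0.1971] centre 0.583 -0.0107
0.208 369 [ 0.5709 -0.0109  0.2088] [0.596  0.0024 0.215 ] centre 0.5835 -0.0111
cover far edge [0.58382811 0.00536055] 6191
0.02 [-0.02643475  0.03266569]
0.04 [-0.02573899  0.03335559]
0.058 [-0.02520113  0.0341042 ]
```

View pics/wr17.png

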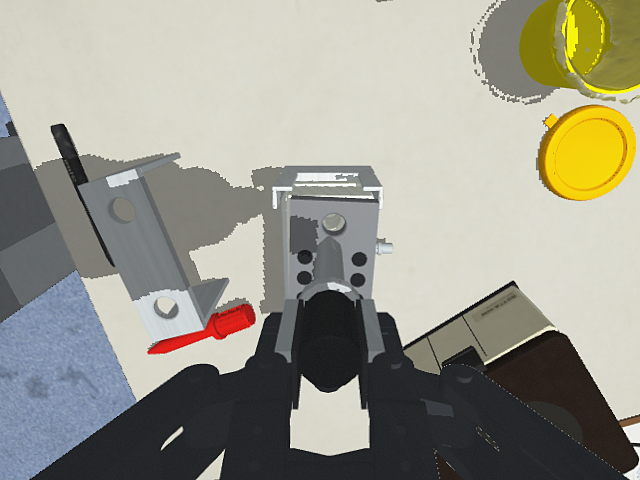

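send_rows:
  plan: "-1 0 0 -.025 0 0 0;-1 0 0 -.010 0 0 0;-1 0 0 -.008 0 0 0;-1 0 0 -.008 0 0 0;-1 0 0 -.006 0 0 0;-1 0 0 0 0 0 0"

```text
clock: 35.5
position: [0.5827, -0.0123, 0.3353]
eef_rot: [3.141, 0.001, -0.209]
wrist_force: [-0.1, 0.1, -0.7]
finger_gap: 0.02
```

send_rows:
  plan: "-1 0 0 -.006 0 0 0;-1 0 0 -.006 0 0 0;-1 0 0 -.006 0 0 0;-1 0 0 -.006 0 0 0;-1 0 0 0 0 0 0"

```text
clock: 36.12
position: [0.5827, -0.0123, 0.3111]
eef_rot: [3.142, 0.001, -0.209]
wrist_force: [0.0, 1.2, -0.6]
finger_gap: 0.02
```

send_rows:
  plan: "-1 0 0 -.006 0 0 0;-1 0 0 -.006 0 0 0;-1 0 0 -.006 0 0 0;-1 0 0 -.006 0 0 0;-1 0 0 0 0 0 0"

```text
clock: 36.75
position: [0.5822, -0.0121, 0.287]
eef_rot: [-3.141, 0.002, -0.209]
wrist_force: [-1.0, 1.0, -3.7]
finger_gap: 0.0202
```

send_rows:
  plan: "-1 0 0 -.004 0 0 0;-1 0 0 -.002 0 0 0;-1 0 0 -.001 0 0 0;-1 0 0 -.001 0 0 0;-1 0 0 -.001 0 0 0;-1 0 0 0 0 0 0"

```text
clock: 37.5
position: [0.5821, -0.0122, 0.2815]
eef_rot: [-3.141, -0.001, -0.209]
wrist_force: [-11.3, 2.6, 19.3]
finger_gap: 0.0202
```

send_rows:
  plan: "-1 0 0 .001 0 0 0;.2 0 0 0 0 0 0;.2 0 0 0 0 0 0;.2 0 0 0 0 0 0;.2 0 0 .04 0 0 0;.2 0 0 .05 0 0 0;.2 -.02 -.05 .03 0 0 0;.2 0 -.02 0 0 0 0;.2 0 0 0 0 0 0"

```text
clock: 38.62
position: [0.563, -0.0836, 0.399]
eef_rot: [-3.141, 0.0, -0.211]
wrist_force: [-0.1, 0.4, 0.0]
finger_gap: 0.0514
```

```bash
python3 - <<'E'
from h import *
s=manip.read_state(); print(s["position"],s["eef_rot"],s["wrist_force"],s["finger_gap"])
c=cam("wrist"); save("wr18",c["color"]); np.savez("wr18.npz",**c); P=cloud(c)
T=[]
for p in ((.582,-.0113),(.562,-.1053)):
    n=np.hypot(P[...,0]-p[0],P[...,1]-p[1])<.02
    k=n&(P[...,2]>.1345)&(P[...,2]<.15); print("knob top",k.sum(),np.median(P[k],0).round(4),((P[k].min(0)+P[k].max(0))/2).round(4))
    k=n&(P[...,2]>.1)&(P[...,2]<.109); print("collar",k.sum(),np.percentile(P[k][:,2],(10,50,90)).round(4) if k.sum() else 0)
stack(c,.098)
d=(P[...,:2]-M); x=d@[.978,-.208]; y=d@[.208,.978]
near=(abs(x)<.06)&(abs(y)<.08)
k=near&(abs(P[...,2]-.0975)<.004)
for yy in (-.03,.03,.06):
    m=k&(abs(y-yy)<.004); print(yy,np.percentile(x[m],(1,99)) if m.sum() else 0)
g=near&(P[...,2]>.086)&(P[...,2]<.093)&((abs(x)>.033)|(abs(y)>.068)); print("guides",cv2.minAreaRect(P[g][:,:2].astype(np.float32)))
c=cam("top"); P=cloud(c); np.savez("top18.npz",**c)
k=(abs(P[...,0]-.45)<.12)&(abs(P[...,1]+.37)<.07)&(P[...,2]>.025)&(P[...,2]<.045); print("box",k.sum(),cv2.minAreaRect(P[k][:,:2].astype(np.float32)))
E
```

```text
[ 0.56304499 -0.0835549   0.39900813] [-3.14145557e+00  3.48800514e-04 -2.11337953e-01] [-0.1480201   0.40685944  0.02781224] 0.051423076817962855
knob top 1267 [ 0.5827 -0.011   0.1374] [ 0.5827 -0.0109  0.1372]
collar 213 [0.1023 0.1033 0.1042]
knob top 888 [ 0.5622 -0.1044  0.1373] [ 0.562  -0.1052  0.1369]
collar 326 [0.1019 0.1034 0.1063]
top z 0.0974 12937
rect [ 0.0003 -0.0003] [0.1309 0.0604] 77.23735809326172
hole 335 190 41.5 [ 0.5717 -0.0609] exp dist 0.0026
hole 337 113 22.5 [ 0.583  -0.0126] exp dist 0.047
-0.03 [-0.02950701  0.02953499]
0.03 [-0.02881705  0.03006891]
0.06 [-0.02870275  0.03004826]
guides ((0.5717425346374512, -0.05831170827150345), (0.14592134952545166, 0.07605040818452835), 78.1448745727539)
box 1049 ((0.4536021947860718, -0.37153351306915283), (0.08380741626024246, 0.17868582904338837), 87.9977798461914)
```

View pics/wr18.png

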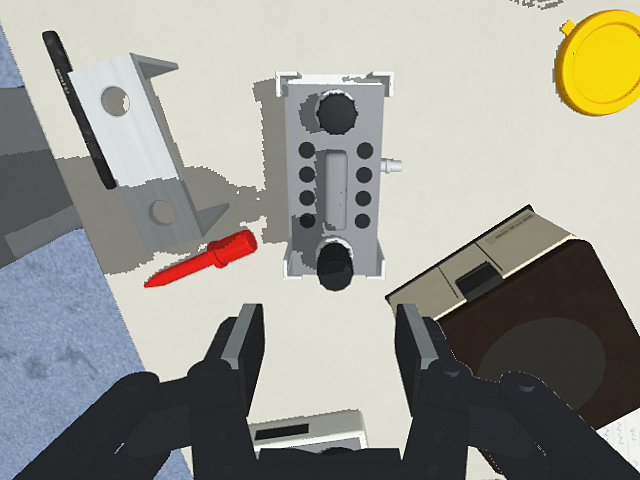

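send_rows:
  plan: "-1 -.0275 -.0481 0 0 0 2;-1 -.0275 -.0481 0 0 0 2;-1 -.0275 -.0481 0 0 0 2;-1 -.0275 -.0481 0 0 0 2;-1 -.0274 -.0481 -.03 0 0 2;-1 -.0274 -.0482 -.05 0 0 2;-1 0 0 0 0 0 0;-1 0 0 0 0 0 0;-1 0 0 0 0 0 0"

```text
clock: 39.85
position: [0.4038, -0.362, 0.3291]
eef_rot: [3.141, -0.001, 0.002]
wrist_force: [0.8, 0.2, 0.8]
finger_gap: -0.0003
```

```bash
python3 - <<'E'
from h import *
s=manip.read_state(); print(s["position"],s["eef_rot"],s["wrist_force"],s["finger_gap"])
c=cam("wrist"); save("wr19",c["color"]); np.savez("wr19.npz",**c); P=cloud(c)
for p in ((.3976,-.3695),(.4536,-.3715),(.5096,-.3735)):
    k=(np.hypot(P[...,0]-p[0],P[...,1]-p[1])<.03)&(P[...,2]>.0525)&(P[...,2]<.06)
    print(p,k.sum(),(((P[k].min(0)+P[k].max(0))/2).round(4),np.ptp(P[k],0).round(4)) if k.sum() else 0)
k=(abs(P[...,0]-.45)<.12)&(abs(P[...,1]+.37)<.07)&(P[...,2]>.029)&(P[...,2]<.039); print("box",k.sum(),cv2.minAreaRect(P[k][:,:2].astype(np.float32)))
E
```

```text
[ 0.40383374 -0.36198387  0.32913995] [ 3.14082813e+00 -1.27874705e-03  2.45902017e-03] [0.78208711 0.18736511 0.83782264] -0.00025863607951404056
(0.3976, -0.3695) 680 (array([ 0.3992, -0.37  ,  0.0549]), array([0.0186, 0.0195, 0.0048]))
(0.4536, -0.3715) 1502 (array([ 0.4546, -0.3717,  0.0551]), array([0.0282, 0.0288, 0.0051]))
(0.5096, -0.3735) 2690 (array([ 0.5105, -0.3736,  0.055 ]), array([0.0391, 0.0389, 0.0051]))
box 18270 ((0.45482271909713745, -0.371574342250824), (0.08385233581066132, 0.1789589524269104), 88.31263732910156)
```

View pics/wr19.png

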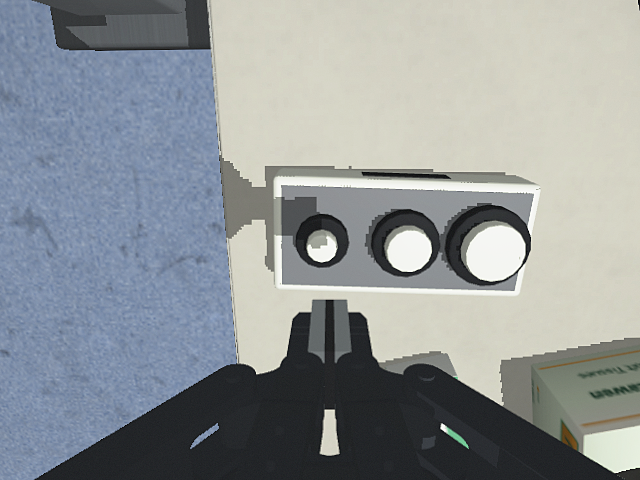

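Keys small/medium/large at (322,245), (408,248), (495,250); the last move fell ~1 cm short, so I correct from the measured pose, approaching to 6 mm above the key first.

send_rows:
  plan: "-1 -.005 -.008 -.03 0 0 0;-1 0 0 -.03 0 0 0;-1 0 0 -.02 0 0 0;-1 0 0 -.01 0 0 0;-1 0 0 0 0 0 0;-1 0 0 0 0 0 0"

```text
clock: 40.65
position: [0.3983, -0.3709, 0.2394]
eef_rot: [3.14, -0.001, 0.001]
wrist_force: [0.1, -0.1, 1.0]
finger_gap: -0.0003
```

send_rows:
  plan: "-1 .0005 .0005 -.008 0 0 0;-1 0 0 -.005 0 0 0;-1 0 0 -.003 0 0 0;-1 0 0 0 0 0 0;-1 0 0 0 0 0 0"

```text
clock: 41.28
position: [0.3985, -0.3705, 0.2234]
eef_rot: [3.141, -0.002, 0.001]
wrist_force: [-0.2, 0.4, 9.4]
finger_gap: 0.0001
```

send_rows:
  plan: "-1 0 0 .02 0 0 0;-1 .028 -.0006 .01 0 0 0;-1 .028 -.0008 0 0 0 0;-1 0 0 0 0 0 0;-1 0 0 -.014 0 0 0;-1 0 0 -.008 0 0 0;-1 0 0 -.005 0 0 0;-1 0 0 -.003 0 0 0;-1 0 0 0 0 0 0;-1 0 0 0 0 0 0"

```text
clock: 42.52
position: [0.4531, -0.3713, 0.2234]
eef_rot: [-3.141, 0.001, 0.0]
wrist_force: [-7.0, 4.4, 11.2]
finger_gap: -0.0
```

send_rows:
  plan: "-1 0 0 .02 0 0 0;-1 .028 -.001 .01 0 0 0;-1 .028 -.001 0 0 0 0;-1 0 0 0 0 0 0;-1 0 0 -.014 0 0 0;-1 0 0 -.008 0 0 0;-1 0 0 -.005 0 0 0;-1 0 0 -.003 0 0 0;-1 0 0 0 0 0 0;-1 0 0 0 0 0 0"

```text
clock: 43.78
position: [0.5092, -0.3734, 0.2234]
eef_rot: [-3.141, 0.001, 0.0]
wrist_force: [-6.6, 3.9, 10.1]
finger_gap: 0.0001
```

send_rows:
  plan: "-1 0 0 .04 0 0 0;-1 0 0 .05 0 0 0;-1 0 0 .05 0 0 0;-1 .01 .045 .04 0 0 -2;-1 .01 .045 0 0 0 -2;-1 .01 .045 0 0 0 -2;-1 .01 .045 0 0 0 -2;-1 .01 .045 0 0 0 -2;-1 .005 .045 0 0 0 -2;-1 0 0 0 0 0 0;-1 0 0 0 0 0 0"

```text
clock: 45.15
position: [0.5652, -0.1039, 0.4022]
eef_rot: [3.141, -0.0, -0.208]
wrist_force: [0.1, -0.6, -0.1]
finger_gap: -0.0002
```

```bash
python3 - <<'E'
from h import *
s=manip.read_state(); print(s["clock"],s["position"],s["wrist_force"])
c=cam("wrist"); save("wr20",c["color"]); P=cloud(c)
for p in ((.582,-.0113),(.562,-.1053)):
    k=(np.hypot(P[...,0]-p[0],P[...,1]-p[1])<.02)&(P[...,2]>.1345)&(P[...,2]<.15); print("knob top",k.sum(),np.median(P[k],0).round(4),((P[k].min(0)+P[k].max(0))/2).round(4))
stack(c,.098)
c=cam("top"); P=cloud(c); save("top20",c["color"])
for p in ((.399,-.370),(.4546,-.3717),(.5105,-.3736)):
    k=(np.hypot(P[...,0]-p[0],P[...,1]-p[1])<.007); print("key z",np.median(P[k][:,2]))
a=dict(np.load("top0.npz"))["color"]; d=cv2.absdiff(cv2.cvtColor(a,cv2.COLOR_RGB2GRAY),cv2.cvtColor(c["color"],cv2.COLOR_RGB2GRAY))
n,l,st,ce=cv2.connectedComponentsWithStats((d[80:289,:515]>40).astype(np.uint8))
for q,e in zip(st[1:],ce[1:]):
    if q[4]>25: print("changed",q[4],(e+[0,80]).round())
E
```

```text
45.15 [ 0.56515878 -0.10392592  0.40220331] [ 0.06929016 -0.57939128 -0.1431119 ]
knob top 1303 [ 0.5828 -0.0112  0.1374] [ 0.5826 -0.0114  0.1371]
knob top 915 [ 0.5621 -0.1045  0.1373] [ 0.562  -0.1054  0.1369]
top z 0.0974 13551
rect [ 0.0003 -0.0003] [0.1305 0.0604] 77.41622924804688
hole 326 158 42.2 [ 0.5719 -0.0599] exp dist 0.0016
hole 326 76 23.4 [ 0.5826 -0.0099] exp dist 0.0496
key z 0.05568846187287403
key z 0.05591726861513355
key z 0.05660166629624255
changed 9830 [368. 188.]
changed 500 [188. 228.]
changed 565 [268. 241.]
changed 48 [189. 238.]
changed 578 [226. 250.]
changed 92 [313. 247.]
```

Everything measures as it should: pins home, stack in line, keys sprung back, and no bystander change visible. Handing in.

```bash
python3 -c "
from cell import manip; print(manip.close_job())"
```

```text
the job is handed in; nothing more can be done
None
```

I laid the three frames that were out on frame_0 and put the cover on top with its bar up. I then drove both pins home, pressed the small, middle and large keys in that order, and handed the job in at about 45 s.

**Last checks:**
- **Stack:** the cover is about 0.4 mm and under 1° out of line with the manifold, with its top at z = 0.097 m. The frames underneath could not be seen once covered. Each was within about 1–2 mm of line when laid, and the pins passed through all of them.
- **Pins:** both knob tops are at z = 0.137 m (0.138 m expected), so the collars are flush on the cover. Each pin stopped firmly against the cover at about 20 N.
- **Keys:** each was pressed with 9–11 N (5 N is fully down). Afterwards all three tops were back at about 56 mm.
- **Bystanders:** comparing the first and last top pictures showed no change at the marker, rack and slide box. The arm hid part of the view around the stack.

**What disagreed:**
- The first pin turned the cover by about 2.4°, which the second pin pulled straight again.
- One move towards the keys fell about 1 cm short. I corrected it from the measured pose before pressing.
- The red look-alike pin stood upright in the first picture and was lying down from the second one (1.5 s) on. My path there was well above it, so it seems to have fallen by itself; I left it alone.

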